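# Fetch the canister from behind the shakers and open it on the scale

## Task

Get the square canister ready for weighing out. First stand all the shakers that block the rack on the cutting board, then take the canister out upright from behind them, stand it upright in the middle of the scale's platter and unscrew its cap anticlockwise all the way to its stop. Then stand the shakers upright on the base of the rack again, leave the canister open on the scale, and leave the thermometer and the timer where they lie.

Things in the scene. Friction and masses are not known exactly. Their poses are not given: they have to be found in the camera images.
- rack_base (a point): Point on the upper face of the flat base of the fixed sheet-steel rack, 4 mm above the table. x points to the rack's back, y to its left seen from the front, z up. The base reaches from x = -145 to +180 mm and y = -65 to +65 mm, with no rim. At its back stands the bay. The shakers stand in single file on the base in front of the bay, at about x = 30, -32 and -94 mm, y = 0.
- bay (a point): Centre of the floor of the rack's bay, 95 mm behind rack_base, same axes. The bay is open above and in front: side walls 3 mm thick, 100 mm tall, from x = -33 to +85 mm at y = +-39.5 mm (76 mm free between them), and a back wall as tall, inner face at x = +82 mm. The canister stands here, 8 mm from either side wall, about 50 mm from the back wall and 8 mm behind shaker_1.
- canister_mid (a point): Loose white square canister: body 60 x 60 mm, 66 mm tall, with a round cap on top; 102 mm tall in all, about 0.6 kg. Origin: on its axis, 33 mm above its underside. x and y are square to its side faces (x to the rack's back at the start), z up. In the bay only its front and back faces leave room for a finger, the front one only once the shakers are gone.
- cap_grip (a point): Grip point of the canister's screw cap: on the cap's axis, 10 mm below the cap's top, 92 mm above the canister's underside. The cap is a grey ribbed cylinder 44 mm across and 28 mm tall (74 to 102 mm above the canister's underside), with a dark ridge from its centre to its edge. The body's shoulders lie 26 mm below this point; fingertips that press on them turn the body along.
- cap (a joint): Angle (rad) by which the cap is unscrewed: 0 to 0.2 at the start (shut), growing anticlockwise seen from above to a stop at 4.2 (fully unscrewed). The cap stays on the canister and does not rise; it turns at about 0.012 N m and stays where it is left. The canister's own weight keeps it from turning along.
- shaker_1_mid (a point): Loose round stainless-steel shaker with a domed, perforated top, 54 mm across and 95 mm tall (straight sides up to 84 mm); always present, nearest to the canister. Origin: on its axis, half-way up; z up. Weighs about 0.22 kg, most of it near the foot, so that it slides rather than topples when pushed. Grasp it across any diameter.
- shaker_2_mid (a point): Another shaker just like shaker_1; it may be absent. Origin: on its axis, half-way up; z up. Weighs about 0.22 kg, most of it near the foot, so that it slides rather than topples when pushed. Grasp it across any diameter.
- shaker_3_mid (a point): Another shaker just like shaker_1; it may be absent. Origin: on its axis, half-way up; z up. Weighs about 0.22 kg, most of it near the foot, so that it slides rather than topples when pushed. Grasp it across any diameter.
- board_top (a point): Centre of the upper face of the fixed white cutting board, 260 mm along its x, 150 mm along its y, 10 mm thick, flat on the table. z up.
- platter_top (a point): Centre of the upper face of the platter of the fixed bench scale, 106 mm above the table; the platter is flat, level, about 200 mm along x and 250 mm along y. x points to the back of the scale, away from its keys. z up.
- thermometer: Bystander: probe thermometer lying flat, 188 x 30 x 17 mm, long along its x. Origin: centre of its underside.
- timer: Bystander: round kitchen timer, 65 mm across, 46 mm tall. Origin: centre of its underside.
Things that resemble listed ones, but are neither listed nor needed, are in the scene too. What is shaped like the part that bears shaker_1_mid but blue is not meant.

How it is judged:
By the outcome, as a careful person would: the job done as asked, in the order asked, and still so for the second after the job is handed in, with the robot touching nothing.
Of shaker_2, shaker_3 only 1 to 2 are there at a start; the rules pass over those that are not, and their reading is None.
At some moment in a run one of shaker_1, shaker_2, shaker_3 may be knocked a few centimetres aside while the robot is not near it.
It also fails if it takes over 210 s, if anything falls off the work surface, if the arm or the gripper's body presses on something with over 40 N, if the wrist force passes 120 N, or if a joint passes its speed limit or range.

## Robot

A 6-joint arm with a two-finger parallel gripper is mounted at the origin on a cart in front of the work surface, level with it; the furniture and walls round the work are solid. World frame = base frame: x ahead of the robot, y to its left, z up, the work surface at z = 0. Lengths are in m, angles in rad, forces in N, time in s.
With the tool pointing down it reaches from about 0.275 to 0.85 m from the base axis. Payload 19 kg.
Tool frame: the origin (TCP) lies between the finger pads; the fingertips stand r.tcp_to_tips ahead of it and the grasp point (between the pads) lies 6 mm ahead of it (r.tcp_to_tips is the distance from the TCP to the fingertips, in m); z points along the fingers, y is the line along which they close (so a half turn about z gives the same grasp; the last joint's range is limited). The gripper opens to 85 mm and grips with 20 to 120 N. Pads are 22 mm wide; open, the fingers measure 114 mm over their backs; the gripper's body (76 mm by 85 mm) begins 54 mm behind the grasp point. The pads swing forward as they close: fully open they stand 13 mm farther back than shut.
Start: joints at [-1.343, 0.15, 1.437, -0, 1.554, -0.134], TCP at [0.203, -0.538, 0.227] pointing down, gripper open.
Joint ranges: [-2.8, 2.8], [-0.68, 2.1], [0.12, 2.68], [-1.39, 4.53], [0.16, 2.79], [-2.81, 2.81]. Speed limits (rad/s): [1.89, 1.89, 2.22, 3.01, 3.01, 3.01].

## Interface

Orientations are given as a 3x3 rotation matrix whose columns are the frame's x, y, z axes.
In Python, from workcell import r gives the robot as it stands. The module is installed in compiled form; this text tells all that it offers.
- The arm moves only by the tool jog_arm, never from a script. Its argument "steps" is a list of rows, each an object of numbers: "dx", "dy", "dz": the shift along the tool's x, y, z in cm; "twist": the turn about the tool's z in rad. In form: [{"dx": .., "dy": .., "dz": .., "twist": ..}, ...]. A call has 1 to 20 rows; each row shifts and turns the commanded pose from where the row before left it, along the tool's axes as they then stand; what a row does not reach is not made up. A row lasts 1/12 s, in which the tool goes at most 41.7 mm and 7.16 degrees, less where a joint would pass 70% of its speed; a pose out of reach is approached as far as the arm can. A call with a gripper value outside its range is refused whole. "claw" is the finger opening in cm, from 0 to 8.54, set as the call begins (left out, the last holds). The fingers move at their own pace and stop on an object; "force" is the grip in N (left out, the last holds). Time passes only in rows, so rows that do not move let the fingers close. It gives the time, the measured TCP pose, the force, the opening and the grip force at its end, in the units of the state.
- r.read_state(): the state, without advancing time (a new reading comes with each control period).
- r.camera(name): name is "scene" or "side" or "wrist"; returns a dict with "image" (400x640x3 uint8, red, green, blue), "fovy" (degrees; the focal length in pixels is half the picture's height over the tangent of half this angle, whatever the lens; pixels are square), "cx", "cy" (the principal point, pixels), "rvec" (rotation vector, rad) and "tvec" (3), from world to camera coordinates, as OpenCV has them; the wrist camera has in their place "tool_from_camera" (4x4, takes a point from camera to tool coordinates, whose origin is the TCP and whose axes are the flange's). Camera axes: x right, y down, z forward; pixel columns grow to the right and rows downward; lengths in m; the calibration is good to about 2 mm. A picture is of the moment at which its call begins: read the wrist's pose just before it. There is no depth.
- r.finish_job(): hands the job in; it is judged then, once.
Trained networks look in the newest picture that a camera, given by its name, has taken for a name from the list of things; names that differ only in an ending like _2 or _b are one class to them, and where a whole thing is asked for, a point or a joint stands for the part that bears it (a point fixed in the world has none). Each returns a list of dicts, best first, with "conf" (0 to 1); they miss things now and then, are a little off and sometimes report something else, mostly with a low value. They report only what shows in the picture. A call takes as long as a camera call. They do not tell look-alikes from the thing itself.
- r.look_for(camera, query): "at" ([x, y, z] in m, in world coordinates, good to about 4 mm: the middle of the surface that is visible of it).
- r.tip_of(camera, query): "at" ([x, y, z] in m, in world coordinates, good to about 4 mm: a listed point, or the origin of a listed thing).
The state is a dict: "t": time; "joints": joint angles; "dq": joint speeds; "effort": joint torques, N m; "eef_pos": TCP position; "orientation": TCP orientation; "force": force on the tool from outside, world axes, zero at the start; "wrist_torque": the same for the moment, N m; "width": finger opening in m; "grip_force": force on a finger pad.
Only numpy, scipy, OpenCV 4.12 (cv2) and the standard library are available. Lean on these libraries where they do the work, as an engineer would, in place of code of your own. Each camera call takes 0.05 s, during which the arm holds its last target. There are 200 camera calls.

## Working session

There is one attempt and no reset: what is moved stays moved. The work goes in short steps, Python scripts to look and compute and a tool call to move; the robot and the scene stay as the last step left them, time stands still between calls to the robot, and variables do not carry over. Pictures are saved under pics/ and viewed, at most 14 in all, crops included, and the job is handed in when it is done.

Besides the shell and the picture viewer there is one more tool, called by a JSON object that holds its "fn" and its "kwargs". jog_arm: Moves the arm, as the interface text tells. Its arguments: {"type":"object","properties":{"steps":{"type":"array","items":{"type":"object","properties":{"dx":{"type":"number"},"dy":{"type":"number"},"dz":{"type":"number"},"twist":{"type":"number"}}}},"claw":{"type":"number"},"force":{"type":"number"}},"required":["steps"]}

```bash
mkdir -p pics; python3 - <<'E'
from workcell import r
import cv2
s=r.read_state(); print(s['t'],s['eef_pos'],s['orientation'],s['width'],r.tcp_to_tips)
for c in ['scene','side']:
    d=r.camera(c); cv2.imwrite(f'pics/{c}0.png',d['image'][:,:,::-1]); print(c,d['fovy'],d['rvec'],d['tvec'])
    for q in ['rack_base','bay','canister_mid','cap_grip','shaker_1_mid','board_top','platter_top','thermometer','timer']:
        print(q,[(round(float(o['conf']),2),[round(float(v),3) for v in o['at']]) for o in r.tip_of(c,q)])
E
```

```text
0.0 [ 0.20345058 -0.53754334  0.2267676 ] [[ 9.35261590e-01  3.53957178e-01 -2.72568911e-04]
 [ 3.53957242e-01 -9.35260839e-01  1.19728354e-03]
 [ 1.68864074e-04 -1.21625105e-03 -9.99999246e-01]] 0.08535881064620289 0.025
scene 53.445785621540566 [ 0.67613182 -2.68581211  1.04702077] [0.46048379 0.23402412 1.05329665]
rack_base [(0.56, [0.492, 0.289, 0.003])]
bay [(0.87, [0.574, 0.342, 0.004])]
canister_mid [(0.76, [0.575, 0.336, 0.036])]
cap_grip [(0.86, [0.576, 0.34, 0.097])]
shaker_1_mid [(0.87, [0.515, 0.312, 0.052]), (0.69, [0.365, 0.084, 0.045])]
board_top [(0.7, [0.58, -0.033, 0.011]), (0.19, [0.575, 0.337, 0.096])]
platter_top [(0.64, [0.588, -0.399, 0.105]), (0.37, [0.578, 0.336, 0.096])]
thermometer [(0.67, [0.619, 0.199, 0.0])]
timer [(0.71, [0.666, -0.194, -0.006])]
side 48.80032725229497 [ 0.44729411 -2.48275206  1.5091284 ] [0.50767898 0.17023133 1.35096781]
rack_base [(0.94, [0.495, 0.287, 0.001]), (0.62, [0.617, 0.199, -0.001])]
bay [(0.28, [0.667, -0.189, 0.003])]
canister_mid [(0.63, [0.569, 0.337, 0.038]), (0.54, [0.664, -0.186, -0.0])]
cap_grip [(0.49, [0.576, 0.341, 0.098])]
shaker_1_mid [(0.82, [0.515, 0.313, 0.048]), (0.77, [0.367, 0.085, 0.045]), (0.46, [0.619, 0.202, -0.0])]
board_top [(0.83, [0.579, -0.031, 0.01])]
platter_top [(0.58, [0.587, -0.394, 0.102]), (0.48, [0.569, 0.341, 0.035])]
thermometer [(0.63, [0.662, -0.188, 0.001]), (0.48, [0.614, 0.199, 0.001])]
timer [(0.7, [0.664, -0.187, 0.0]), (0.5, [0.571, 0.34, 0.034])]
```

View pics/scene0.png

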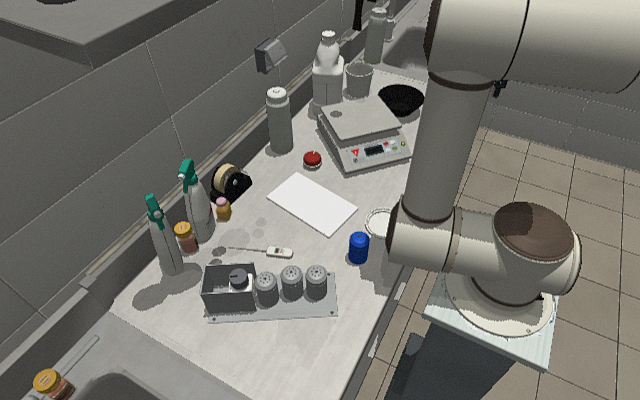

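View pics/side0.png

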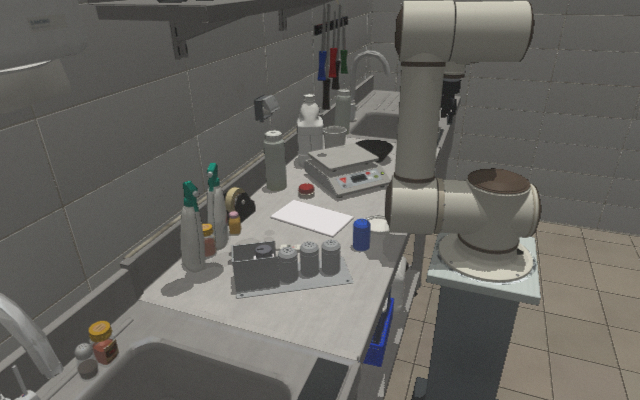

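The three silver shakers are in file at scene px (265,288), (291,282) and (316,282). The canister is in the bay at (238,278). The blue look-alike at (358,248) is not meant. I'll move above the rack for a closer look.

{"fn": "jog_arm", "kwargs": {"steps": [{"dx": 2.4, "dy": -2.2, "dz": -0.7}, {"dx": 2.4, "dy": -2.2, "dz": -0.7}, {"dx": 2.4, "dy": -2.2, "dz": -0.7}, {"dx": 2.4, "dy": -2.2, "dz": -0.7}, {"dx": 2.4, "dy": -2.2, "dz": -0.7}, {"dx": 2.4, "dy": -2.2, "dz": -0.7}, {"dx": 2.4, "dy": -2.2, "dz": -0.7}, {"dx": 2.4, "dy": -2.2, "dz": -0.7}, {"dx": 2.4, "dy": -2.2, "dz": -0.7}, {"dx": 2.4, "dy": -2.2, "dz": -0.7}, {"dx": 2.4, "dy": -2.2, "dz": -0.7}, {"dx": 2.4, "dy": -2.2, "dz": -0.7}, {"dx": 2.4, "dy": -2.2, "dz": -0.7}, {"dx": 2.4, "dy": -2.2, "dz": -0.7}, {"dx": 2.4, "dy": -2.2, "dz": -0.7}]}}

```text
$.steps[0]: bad value
```

{"fn": "jog_arm", "kwargs": {"steps": [{"dx": 1.3, "dy": -2.7}, {"dx": 1.3, "dy": -2.7}, {"dx": 1.3, "dy": -2.7}, {"dx": 1.3, "dy": -2.7}, {"dx": 1.3, "dy": -2.7}, {"dx": 1.3, "dy": -2.7}, {"dx": 1.3, "dy": -2.7}, {"dx": 1.3, "dy": -2.7}, {"dx": 1.3, "dy": -2.7}, {"dx": 1.3, "dy": -2.7}, {"dx": 1.3, "dy": -2.7}, {"dx": 1.3, "dy": -2.7}, {"twist": -0.1}, {"twist": -0.1}, {"dx": 0}]}}

```text
$.steps[0]: bad value
```

```bash
cat > h.py <<'E'
from workcell import r
import numpy as np, cv2
def state():
    s=r.read_state(); R=np.array(s['orientation']); p=np.array(s['eef_pos'])
    return s,p,R
def show():
    s,p,R=state(); print('t',round(s['t'],2),'p',p.round(4),'a',round(float(np.arctan2(R[1,0],R[0,0])),4),'j6',round(s['joints'][5],3),'w',round(s['width'],4),'grip',round(s['grip_force'],1),'F',np.round(s['force'],1))
def go(x,y,z,a=None):
    """twist first, then shifts in cm"""
    s,p,R=state(); c=np.arctan2(R[1,0],R[0,0]); a=c if a is None else a
    tw=-(((a-c)+np.pi)%(2*np.pi)-np.pi)
    d=np.array([x,y,z])-p; X=np.array([np.cos(a),np.sin(a),0]);Y=np.array([np.sin(a),-np.cos(a),0])
    print('twist %.3f dx %.2f dy %.2f dz %.2f'%(tw,100*d@X,100*d@Y,-100*d[2]))
def cam(name,save=None):
    s,p,R=state(); d=r.camera(name)
    if name=='wrist':
        T=np.eye(4);T[:3,:3]=R;T[:3,3]=p; M=T@np.array(d['tool_from_camera']); Rc,o=M[:3,:3],M[:3,3]
    else:
        A=cv2.Rodrigues(np.array(d['rvec'],float))[0]; Rc=A.T; o=-A.T@np.array(d['tvec'])
    d['Rc'],d['o'],d['f']=Rc,o,200/np.tan(np.radians(d['fovy'])/2)
    if save: cv2.imwrite(f'pics/{save}.png',d['image'][:,:,::-1])
    return d
def ray(d,u,v,z):
    w=d['Rc']@np.array([(u-d['cx'])/d['f'],(v-d['cy'])/d['f'],1]); return d['o']+w*(z-d['o'][2])/w[2]
def pix(d,P):
    q=d['Rc'].T@(np.array(P)-d['o']); return d['cx']+d['f']*q[0]/q[2], d['cy']+d['f']*q[1]/q[2]
def find(c,*qs,f=r.tip_of):
    for q in qs: print(c,q,[(round(float(o['conf']),2),[round(float(v),3) for v in o['at']]) for o in f(c,q)])
E
python3 - <<'E'
from h import *
show(); d=cam('wrist','w1'); print(d['o'],d['Rc'].round(3),d['f'])
find('wrist','rack_base','bay','canister_mid','cap_grip','shaker_1_mid')
E
```

```text
t 1.0 p [ 0.2035 -0.5378  0.2274] a 0.3618 j6 -0.134 w 0.0852 grip 0.0 F [ 0.2 -0.   0.2]
[ 0.28234609 -0.50926794  0.37351909] [[ 0.354 -0.885 -0.303]
 [-0.935 -0.334 -0.115]
 [ 0.001  0.324 -0.946]] 334.7527975119233
wrist rack_base []
wrist bay []
wrist canister_mid []
wrist cap_grip []
wrist shaker_1_mid []
```

View pics/w1.png

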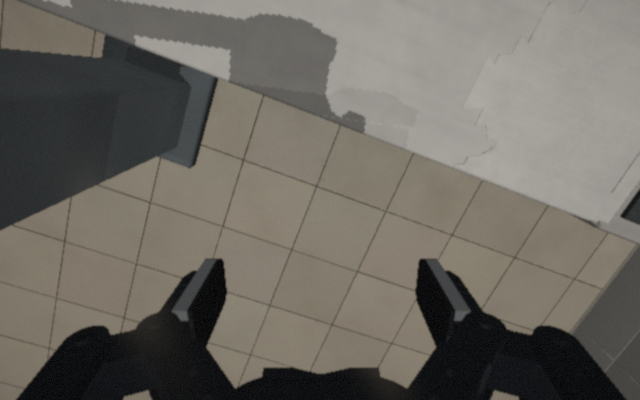

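The move was refused, probably because each row needs all four keys. The picture shows only floor and counter edge.

{"fn": "jog_arm", "kwargs": {"steps": [{"dx": 2.4, "dy": -2.2, "dz": -0.7, "twist": 0}, {"dx": 2.4, "dy": -2.2, "dz": -0.7, "twist": 0}, {"dx": 2.4, "dy": -2.2, "dz": -0.7, "twist": 0}, {"dx": 2.4, "dy": -2.2, "dz": -0.7, "twist": 0}, {"dx": 2.4, "dy": -2.2, "dz": -0.7, "twist": 0}, {"dx": 2.4, "dy": -2.2, "dz": -0.7, "twist": 0}, {"dx": 2.4, "dy": -2.2, "dz": -0.7, "twist": 0}, {"dx": 2.4, "dy": -2.2, "dz": -0.7, "twist": 0}, {"dx": 2.4, "dy": -2.2, "dz": -0.7, "twist": 0}, {"dx": 2.4, "dy": -2.2, "dz": -0.7, "twist": 0}, {"dx": 2.4, "dy": -2.2, "dz": -0.7, "twist": 0}, {"dx": 2.4, "dy": -2.2, "dz": -0.7, "twist": 0}, {"dx": 2.4, "dy": -2.2, "dz": -0.7, "twist": 0}, {"dx": 2.4, "dy": -2.2, "dz": -0.7, "twist": 0}, {"dx": 2.4, "dy": -2.2, "dz": -0.7, "twist": 0}]}}

```text
t: 2.55
eef_pos: [0.4237, -0.1001, 0.333]
orientation: [[0.935, 0.354, 0.001], [0.354, -0.935, -0.0], [0.001, 0.0, -1.0]]
force: [0.2, -0.6, -0.7]
width: 0.0852
grip_force: 0.0
```

{"fn": "jog_arm", "kwargs": {"steps": [{"dx": 1.3, "dy": -2.7, "dz": 0, "twist": 0}, {"dx": 1.3, "dy": -2.7, "dz": 0, "twist": 0}, {"dx": 1.3, "dy": -2.7, "dz": 0, "twist": 0}, {"dx": 1.3, "dy": -2.7, "dz": 0, "twist": 0}, {"dx": 1.3, "dy": -2.7, "dz": 0, "twist": 0}, {"dx": 1.3, "dy": -2.7, "dz": 0, "twist": 0}, {"dx": 1.3, "dy": -2.7, "dz": 0, "twist": 0}, {"dx": 1.3, "dy": -2.7, "dz": 0, "twist": 0}, {"dx": 1.3, "dy": -2.7, "dz": 0, "twist": 0}, {"dx": 1.3, "dy": -2.7, "dz": 0, "twist": 0}, {"dx": 1.3, "dy": -2.7, "dz": 0, "twist": 0}, {"dx": 1.3, "dy": -2.7, "dz": 0, "twist": 0}, {"dx": 0, "dy": 0, "dz": 0, "twist": -0.1}, {"dx": 0, "dy": 0, "dz": 0, "twist": -0.1}, {"dx": 0, "dy": 0, "dz": 0, "twist": 0}, {"dx": 0, "dy": 0, "dz": 0, "twist": 0}]}}

```text
t: 3.88
eef_pos: [0.4546, 0.2565, 0.3324]
orientation: [[0.848, 0.53, -0.0], [0.53, -0.848, 0.0], [0.0, -0.0, -1.0]]
force: [0.6, 0.1, -0.4]
width: 0.0852
grip_force: 0.0
```

```bash
python3 - <<'E'
from h import *
show(); d=cam('wrist','w2'); print(d['o'])
find('wrist','rack_base','bay','canister_mid','cap_grip','shaker_1_mid')
E
```

```text
t 3.88 p [0.4546 0.2565 0.3324] a 0.5589 j6 1.378 w 0.0852 grip 0.0 F [ 0.6  0.1 -0.4]
[0.52614661 0.29971957 0.47860227]
wrist rack_base [(0.82, [0.493, 0.3, 0.003]), (0.26, [0.615, 0.197, 0.001])]
wrist bay []
wrist canister_mid [(0.97, [0.572, 0.341, 0.035]), (0.58, [0.495, 0.299, 0.004])]
wrist cap_grip []
wrist shaker_1_mid [(0.72, [0.37, 0.087, 0.047])]
```

View pics/w2.png

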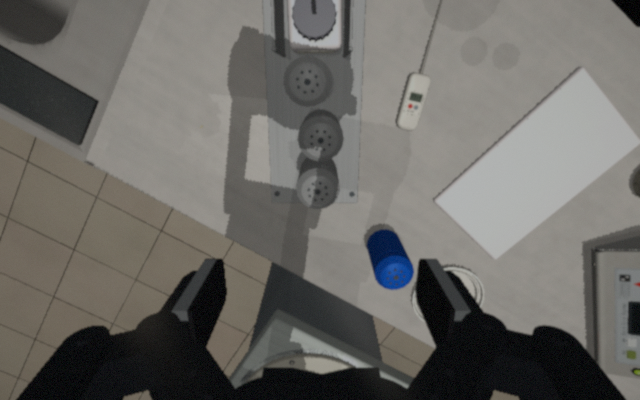

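The wrist view shows shaker domes at about (307,80), (321,137) and (318,190), the canister cap at (314,14), the rack base front screws at (277,194) and (352,194), the board at (540,163), and the blue look-alike at (390,262).

```bash
python3 - <<'E'
from h import *
d=cam('wrist'); print(d['o'])
for u,v in [(307,80),(321,137),(318,190)]: print('dome',ray(d,u,v,.097).round(4))
print('cap',ray(d,314,14,.106).round(4))
for u,v in [(277,194),(352,194)]: print('screw',ray(d,u,v,.004).round(4))
for u,v in [(582,68),(436,200),(497,259),(640,143)]: print('board',ray(d,u,v,.01).round(4))
im=d['image'][0:260,200:460]; cv2.imwrite('pics/crop1.png',cv2.resize(im[:,:,::-1],None,fx=2.3,fy=2.3,interpolation=cv2.INTER_CUBIC))
E
```

```text
[0.52615036 0.29954646 0.47874072]
dome [0.5168 0.311  0.097 ]
dome [0.4726 0.2655 0.097 ]
dome [0.4168 0.2347 0.097 ]
cap [0.5739 0.3372 0.106 ]
screw [0.3521 0.2677 0.004 ]
screw [0.4119 0.1723 0.004 ]
board [0.7191 0.0155 0.01  ]
board [0.4719 0.0625 0.01  ]
board [ 0.4448 -0.082   0.01  ]
board [ 0.6919 -0.1275  0.01  ]
```

View pics/crop1.png

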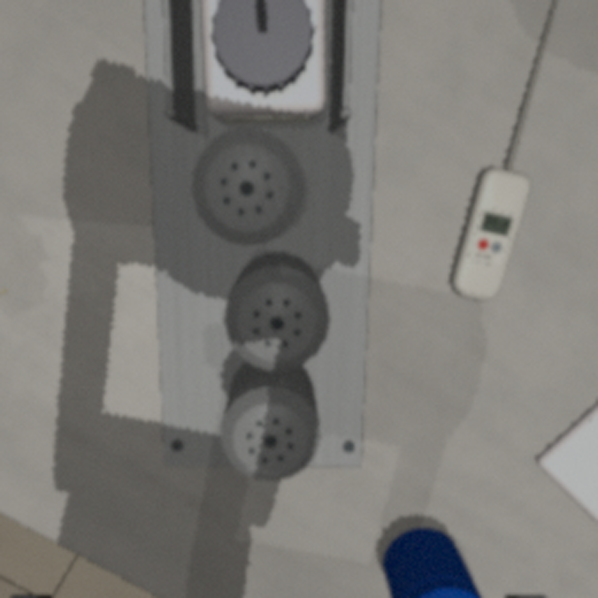

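```bash
cat >> h.py <<'E'
def plan(*wps):
    """chain of (x,y,z,a); prints twist then shifts for each leg"""
    s,p,R=state(); c=np.arctan2(R[1,0],R[0,0]); p=np.array(p)
    for x,y,z,a in wps:
        tw=-(((a-c)+np.pi)%(2*np.pi)-np.pi); d=np.array([x,y,z])-p
        X=np.array([np.cos(a),np.sin(a),0]);Y=np.array([np.sin(a),-np.cos(a),0])
        print('twist %.3f dx %.2f dy %.2f dz %.2f'%(tw,100*d@X,100*d@Y,-100*d[2])); p=np.array([x,y,z]);c=a
E
python3 - <<'E'
from h import *
b=-.187;k=.559
plan((.4168,.2347,.20,k),(.4168,.2347,.072,k),(.4168,.2347,.20,k),(.661,-.048,.20,b),(.661,-.048,.079,b),(.661,-.048,.20,b),
(.4726,.2655,.20,k),(.4726,.2655,.072,k),(.4726,.2655,.20,k),(.582,-.033,.20,b),(.582,-.033,.079,b),(.582,-.033,.20,b),(.5168,.311,.20,k))
E
```

```text
twist 0.002 dx -4.36 dy -0.17 dz 13.25
twist -0.000 dx 0.00 dy 0.00 dz 12.80
twist -0.000 dx 0.00 dy 0.00 dz -12.80
twist 0.746 dx 29.25 dy 23.24 dz -0.00
twist -0.000 dx 0.00 dy 0.00 dz 12.10
twist -0.000 dx 0.00 dy 0.00 dz -12.10
twist -0.746 dx 0.65 dy -36.57 dz -0.00
twist -0.000 dx 0.00 dy 0.00 dz 12.80
twist -0.000 dx 0.00 dy 0.00 dz -12.80
twist 0.746 dx 16.30 dy 27.30 dz -0.00
twist -0.000 dx 0.00 dy 0.00 dz 12.10
twist -0.000 dx 0.00 dy 0.00 dz -12.10
twist -0.746 dx 12.72 dy -32.62 dz -0.00
```

{"fn": "jog_arm", "kwargs": {"steps": [{"dx": -0.87, "dy": -0.03, "dz": 2.65, "twist": 0}, {"dx": -0.87, "dy": -0.03, "dz": 2.65, "twist": 0}, {"dx": -0.87, "dy": -0.04, "dz": 2.65, "twist": 0}, {"dx": -0.87, "dy": -0.04, "dz": 2.65, "twist": 0}, {"dx": -0.88, "dy": -0.03, "dz": 2.65, "twist": 0}, {"dx": 0, "dy": 0, "dz": 2.2, "twist": 0}, {"dx": 0, "dy": 0, "dz": 2.2, "twist": 0}, {"dx": 0, "dy": 0, "dz": 2.2, "twist": 0}, {"dx": 0, "dy": 0, "dz": 2.2, "twist": 0}, {"dx": 0, "dy": 0, "dz": 2.0, "twist": 0}, {"dx": 0, "dy": 0, "dz": 1.5, "twist": 0}, {"dx": 0, "dy": 0, "dz": 0.5, "twist": 0}, {"dx": 0, "dy": 0, "dz": 0, "twist": 0}], "claw": 8.54}}

```text
t: 5.32
eef_pos: [0.4163, 0.2345, 0.0711]
orientation: [[0.847, 0.532, -0.002], [0.532, -0.847, -0.001], [-0.002, -0.0, -1.0]]
force: [-0.3, 0.7, 0.5]
width: 0.0852
grip_force: 0.0
```

{"fn": "jog_arm", "kwargs": {"steps": [{"dx": 0, "dy": 0, "dz": 0, "twist": 0}, {"dx": 0, "dy": 0, "dz": 0, "twist": 0}, {"dx": 0, "dy": 0, "dz": 0, "twist": 0}, {"dx": 0, "dy": 0, "dz": 0, "twist": 0}, {"dx": 0, "dy": 0, "dz": 0, "twist": 0}, {"dx": 0, "dy": 0, "dz": 0, "twist": 0}, {"dx": 0, "dy": 0, "dz": 0, "twist": 0}, {"dx": 0, "dy": 0, "dz": 0, "twist": 0}], "claw": 4.6, "force": 35}}

```text
t: 5.98
eef_pos: [0.4175, 0.2351, 0.0733]
orientation: [[0.846, 0.533, 0.002], [0.533, -0.846, 0.001], [0.002, 0.0, -1.0]]
force: [-0.8, -0.4, 7.7]
width: 0.0524
grip_force: 35.5
```

{"fn": "jog_arm", "kwargs": {"steps": [{"dx": 0, "dy": 0, "dz": -0.8, "twist": 0}, {"dx": 0, "dy": 0, "dz": -2, "twist": 0}, {"dx": 0, "dy": 0, "dz": -2.5, "twist": 0}, {"dx": 0, "dy": 0, "dz": -2.5, "twist": 0}, {"dx": 0, "dy": 0, "dz": -2.5, "twist": 0}, {"dx": 0, "dy": 0, "dz": -2.5, "twist": 0}, {"dx": 0, "dy": 0, "dz": 0, "twist": 0.1}, {"dx": 0, "dy": 0, "dz": 0, "twist": 0.1}, {"dx": 0, "dy": 0, "dz": 0, "twist": 0.11}, {"dx": 0, "dy": 0, "dz": 0, "twist": 0.11}, {"dx": 0, "dy": 0, "dz": 0, "twist": 0.11}, {"dx": 0, "dy": 0, "dz": 0, "twist": 0.11}, {"dx": 0, "dy": 0, "dz": 0, "twist": 0.1}]}}

```text
t: 7.07
eef_pos: [0.4167, 0.2347, 0.2008]
orientation: [[0.983, -0.183, 0.001], [-0.183, -0.983, 0.0], [0.0, -0.0, -1.0]]
force: [-0.3, -0.1, -2.6]
width: 0.0522
grip_force: 37.5
```

{"fn": "jog_arm", "kwargs": {"steps": [{"dx": 1.2, "dy": 0.95, "dz": 0, "twist": 0}, {"dx": 2.25, "dy": 1.79, "dz": 0, "twist": 0}, {"dx": 2.25, "dy": 1.79, "dz": 0, "twist": 0}, {"dx": 2.25, "dy": 1.79, "dz": 0, "twist": 0}, {"dx": 2.25, "dy": 1.79, "dz": 0, "twist": 0}, {"dx": 2.25, "dy": 1.79, "dz": 0, "twist": 0}, {"dx": 2.25, "dy": 1.79, "dz": 0, "twist": 0}, {"dx": 2.25, "dy": 1.79, "dz": 0, "twist": 0}, {"dx": 2.25, "dy": 1.79, "dz": 0, "twist": 0}, {"dx": 2.25, "dy": 1.79, "dz": 0, "twist": 0}, {"dx": 2.25, "dy": 1.79, "dz": 0, "twist": 0}, {"dx": 2.25, "dy": 1.79, "dz": 0, "twist": 0}, {"dx": 2.25, "dy": 1.79, "dz": 0, "twist": 0}, {"dx": 1.1, "dy": 0.85, "dz": 0, "twist": 0}, {"dx": 0, "dy": 0, "dz": 0, "twist": 0}]}}

```text
t: 8.32
eef_pos: [0.6651, -0.0488, 0.1998]
orientation: [[0.984, -0.179, -0.0], [-0.179, -0.984, -0.0], [-0.0, 0.0, -1.0]]
force: [-0.2, 0.3, -2.2]
width: 0.0528
grip_force: 37.6
```

```bash
python3 - <<'E'
from h import *
show(); plan((.661,-.048,.079,-.187))
d=cam('side','s2'); find('side','shaker_1_mid')
E
```

```text
t 8.32 p [ 0.6651 -0.0488  0.1998] a -0.1804 j6 1.563 w 0.0528 grip 37.6 F [-0.2  0.3 -2.2]
twist 0.007 dx -0.42 dy -0.01 dz 12.08
side shaker_1_mid [(0.9, [0.371, 0.083, 0.046]), (0.84, [0.516, 0.312, 0.048])]
```

View pics/s2.png

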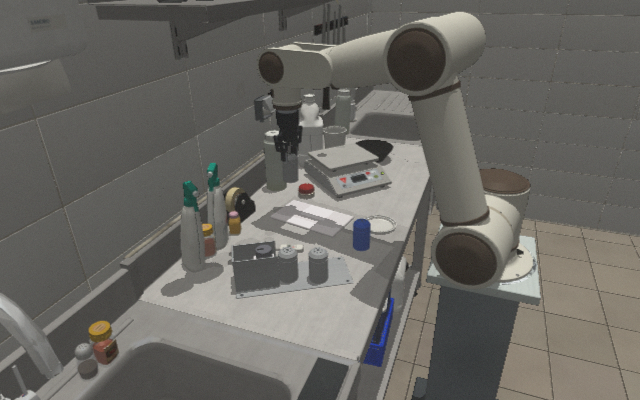

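The shaker is held over the board at (290,165). Two remain, at (287,262) and (318,264), and the second seems to have shifted a few cm. I'll re-measure it before grasping.

{"fn": "jog_arm", "kwargs": {"steps": [{"dx": -0.4, "dy": 0, "dz": 2.4, "twist": 0}, {"dx": 0, "dy": 0, "dz": 2.4, "twist": 0}, {"dx": 0, "dy": 0, "dz": 2.4, "twist": 0}, {"dx": 0, "dy": 0, "dz": 2.0, "twist": 0}, {"dx": 0, "dy": 0, "dz": 1.6, "twist": 0}, {"dx": 0, "dy": 0, "dz": 0.6, "twist": 0}, {"dx": 0, "dy": 0, "dz": 0.4, "twist": 0}, {"dx": 0, "dy": 0, "dz": 0.2, "twist": 0}, {"dx": 0, "dy": 0, "dz": 0, "twist": 0}]}}

```text
t: 9.17
eef_pos: [0.6602, -0.0453, 0.0808]
orientation: [[0.984, -0.177, 0.001], [-0.177, -0.984, -0.0], [0.001, -0.0, -1.0]]
force: [0.2, 0.3, -1.8]
width: 0.0523
grip_force: 37.6
```

{"fn": "jog_arm", "kwargs": {"steps": [{"dx": 0, "dy": 0, "dz": 0, "twist": 0}, {"dx": 0, "dy": 0, "dz": 0, "twist": 0}, {"dx": 0, "dy": 0, "dz": 0, "twist": 0}, {"dx": 0, "dy": 0, "dz": 0, "twist": 0}, {"dx": 0, "dy": 0, "dz": 0, "twist": 0}, {"dx": 0, "dy": 0, "dz": -1, "twist": 0}, {"dx": 0, "dy": 0, "dz": -2, "twist": 0}, {"dx": 0, "dy": 0, "dz": -3, "twist": 0}, {"dx": 0, "dy": 0, "dz": -3, "twist": 0}, {"dx": 0, "dy": 0, "dz": -3, "twist": 0}, {"dx": 0, "dy": 0, "dz": 0, "twist": 0}], "claw": 8.54}}

```text
t: 10.08
eef_pos: [0.6616, -0.0459, 0.2076]
orientation: [[0.984, -0.177, 0.009], [-0.177, -0.984, -0.002], [0.009, -0.0, -1.0]]
force: [1.1, 0.5, 1.3]
width: 0.0855
grip_force: 0.0
```

{"fn": "jog_arm", "kwargs": {"steps": [{"dx": 0, "dy": 0, "dz": 0, "twist": -0.1}, {"dx": 0, "dy": 0, "dz": 0, "twist": -0.1}, {"dx": 0, "dy": 0, "dz": 0, "twist": -0.11}, {"dx": 0, "dy": 0, "dz": 0, "twist": -0.11}, {"dx": 0, "dy": 0, "dz": 0, "twist": -0.11}, {"dx": 0, "dy": 0, "dz": 0, "twist": -0.11}, {"dx": 0, "dy": 0, "dz": 0, "twist": -0.1}, {"dx": 0, "dy": -3, "dz": -0.5, "twist": 0}, {"dx": 0, "dy": -3, "dz": -0.5, "twist": 0}, {"dx": 0, "dy": -3, "dz": -0.5, "twist": 0}, {"dx": 0, "dy": -3, "dz": -0.5, "twist": 0}, {"dx": 0, "dy": -3, "dz": -0.5, "twist": 0}, {"dx": 0, "dy": -3, "dz": -0.5, "twist": 0}, {"dx": 0, "dy": -3, "dz": -0.5, "twist": 0}, {"dx": 0, "dy": -3, "dz": -0.5, "twist": 0}, {"dx": 0, "dy": -3, "dz": -0.5, "twist": 0}, {"dx": 0, "dy": -3, "dz": -0.5, "twist": 0}, {"dx": 0, "dy": 0, "dz": 0, "twist": 0}, {"dx": 0, "dy": 0, "dz": 0, "twist": 0}]}}

```text
t: 11.67
eef_pos: [0.4996, 0.2094, 0.2511]
orientation: [[0.845, 0.535, 0.002], [0.535, -0.845, 0.001], [0.002, 0.0, -1.0]]
force: [-0.5, -0.3, 0.7]
width: 0.0853
grip_force: 0.0
```

```bash
python3 - <<'E'
from h import *
show(); d=cam('wrist','w3'); find('wrist','shaker_1_mid')
E
```

```text
t 11.67 p [0.4996 0.2094 0.2511] a 0.5642 j6 1.261 w 0.0853 grip 0.0 F [-0.5 -0.3  0.7]
wrist shaker_1_mid [(0.64, [0.367, 0.088, 0.048])]
```

View pics/w3.png

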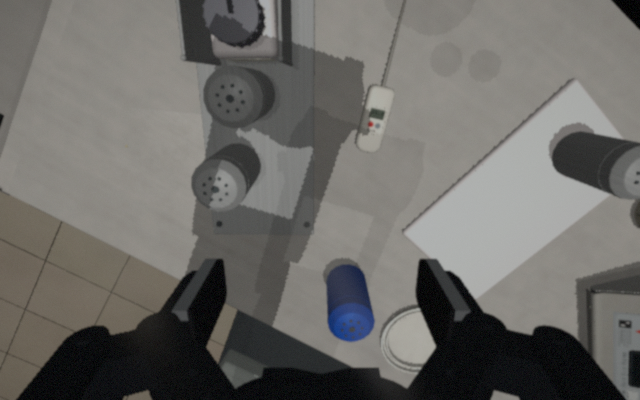

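Shaker 3 stands on the board at (595,165). Shaker 2's dome is now at (215,189) and shaker 1's at (231,98).

```bash
python3 - <<'E'
from h import *
d=cam('wrist')
for u,v in [(215,189),(231,98)]: print('dome',ray(d,u,v,.098).round(4))
p=ray(d,215,189,.098); q=ray(d,231,98,.098)
k=.561;b=-.187
plan((*p[:2],.20,k),(*p[:2],.073,k),(*p[:2],.20,k),(.582,-.033,.20,b),(.582,-.033,.079,b),(.582,-.033,.20,b),(*q[:2],.25,k))
E
```

```text
dome [0.4358 0.2828 0.098 ]
dome [0.5172 0.3079 0.098 ]
twist 0.000 dx -1.48 dy -9.80 dz 5.00
twist -0.000 dx 0.00 dy 0.00 dz 12.70
twist -0.000 dx 0.00 dy 0.00 dz -12.70
twist 0.748 dx 20.24 dy 28.31 dz -0.00
twist -0.000 dx 0.00 dy 0.00 dz 12.10
twist -0.000 dx 0.00 dy 0.00 dz -12.10
twist -0.748 dx 12.65 dy -32.31 dz -5.00
```

{"fn": "jog_arm", "kwargs": {"steps": [{"dx": -0.37, "dy": -2.45, "dz": 1.2, "twist": 0}, {"dx": -0.37, "dy": -2.45, "dz": 1.2, "twist": 0}, {"dx": -0.37, "dy": -2.45, "dz": 1.3, "twist": 0}, {"dx": -0.37, "dy": -2.45, "dz": 1.3, "twist": 0}, {"dx": 0, "dy": 0, "dz": 2.5, "twist": 0}, {"dx": 0, "dy": 0, "dz": 2.5, "twist": 0}, {"dx": 0, "dy": 0, "dz": 2.5, "twist": 0}, {"dx": 0, "dy": 0, "dz": 2.2, "twist": 0}, {"dx": 0, "dy": 0, "dz": 1.5, "twist": 0}, {"dx": 0, "dy": 0, "dz": 1.0, "twist": 0}, {"dx": 0, "dy": 0, "dz": 0.5, "twist": 0}, {"dx": 0, "dy": 0, "dz": 0, "twist": 0}]}}

```text
t: 12.82
eef_pos: [0.4355, 0.2828, 0.0723]
orientation: [[0.847, 0.532, -0.001], [0.532, -0.847, -0.0], [-0.001, -0.0, -1.0]]
force: [-0.5, -0.1, -0.2]
width: 0.0852
grip_force: 0.0
```

{"fn": "jog_arm", "kwargs": {"steps": [{"dx": 0, "dy": 0, "dz": 0, "twist": 0}, {"dx": 0, "dy": 0, "dz": 0, "twist": 0}, {"dx": 0, "dy": 0, "dz": 0, "twist": 0}, {"dx": 0, "dy": 0, "dz": 0, "twist": 0}, {"dx": 0, "dy": 0, "dz": 0, "twist": 0}, {"dx": 0, "dy": 0, "dz": 0, "twist": 0}, {"dx": 0, "dy": 0, "dz": 0, "twist": 0}, {"dx": 0, "dy": 0, "dz": 0, "twist": 0}], "claw": 4.6, "force": 35}}

```text
t: 13.48
eef_pos: [0.436, 0.2837, 0.0742]
orientation: [[0.846, 0.533, 0.002], [0.533, -0.846, 0.001], [0.002, 0.0, -1.0]]
force: [-0.4, 0.2, 6.4]
width: 0.0523
grip_force: 35.7
```

{"fn": "jog_arm", "kwargs": {"steps": [{"dx": 0, "dy": 0, "dz": -0.8, "twist": 0}, {"dx": 0, "dy": 0, "dz": -2, "twist": 0}, {"dx": 0, "dy": 0, "dz": -2.5, "twist": 0}, {"dx": 0, "dy": 0, "dz": -2.5, "twist": 0}, {"dx": 0, "dy": 0, "dz": -2.5, "twist": 0}, {"dx": 0, "dy": 0, "dz": -2.5, "twist": 0}, {"dx": 0, "dy": 0, "dz": 0, "twist": 0.1}, {"dx": 0, "dy": 0, "dz": 0, "twist": 0.1}, {"dx": 0, "dy": 0, "dz": 0, "twist": 0.11}, {"dx": 0, "dy": 0, "dz": 0, "twist": 0.11}, {"dx": 0, "dy": 0, "dz": 0, "twist": 0.11}, {"dx": 0, "dy": 0, "dz": 0, "twist": 0.11}, {"dx": 0, "dy": 0, "dz": 0, "twist": 0.11}, {"dx": 0, "dy": 0, "dz": 0, "twist": 0}]}}

```text
t: 14.65
eef_pos: [0.4353, 0.2834, 0.2017]
orientation: [[0.981, -0.193, 0.0], [-0.193, -0.981, 0.0], [0.0, -0.0, -1.0]]
force: [-0.9, 0.7, -1.9]
width: 0.0524
grip_force: 37.5
```

{"fn": "jog_arm", "kwargs": {"steps": [{"dx": 0.9, "dy": 1.2, "dz": 0, "twist": 0}, {"dx": 1.7, "dy": 2.4, "dz": 0, "twist": 0}, {"dx": 1.7, "dy": 2.4, "dz": 0, "twist": 0}, {"dx": 1.7, "dy": 2.4, "dz": 0, "twist": 0}, {"dx": 1.7, "dy": 2.4, "dz": 0, "twist": 0}, {"dx": 1.7, "dy": 2.4, "dz": 0, "twist": 0}, {"dx": 1.7, "dy": 2.4, "dz": 0, "twist": 0}, {"dx": 1.7, "dy": 2.4, "dz": 0, "twist": 0}, {"dx": 1.7, "dy": 2.4, "dz": 0, "twist": 0}, {"dx": 1.7, "dy": 2.4, "dz": 0, "twist": 0}, {"dx": 1.7, "dy": 2.4, "dz": 0, "twist": 0}, {"dx": 1.7, "dy": 2.3, "dz": 0, "twist": 0}, {"dx": 0.7, "dy": 0.8, "dz": 0, "twist": 0}, {"dx": 0, "dy": 0, "dz": 0, "twist": 0}, {"dx": 0, "dy": 0, "dz": 0, "twist": 0}]}}

```text
t: 15.9
eef_pos: [0.5818, -0.0326, 0.201]
orientation: [[0.983, -0.186, -0.0], [-0.186, -0.983, 0.0], [-0.0, -0.0, -1.0]]
force: [-0.5, 1.2, -2.9]
width: 0.0526
grip_force: 37.6
```

```bash
python3 - <<'E'
from h import *
show(); plan((.582,-.033,.078,-.187))
E
```

```text
t 15.9 p [ 0.5818 -0.0326  0.201 ] a -0.1867 j6 1.569 w 0.0526 grip 37.6 F [-0.5  1.2 -2.9]
twist 0.000 dx 0.03 dy 0.03 dz 12.30
```

{"fn": "jog_arm", "kwargs": {"steps": [{"dx": 0, "dy": 0, "dz": 2.4, "twist": 0}, {"dx": 0, "dy": 0, "dz": 2.4, "twist": 0}, {"dx": 0, "dy": 0, "dz": 2.4, "twist": 0}, {"dx": 0, "dy": 0, "dz": 2.2, "twist": 0}, {"dx": 0, "dy": 0, "dz": 1.6, "twist": 0}, {"dx": 0, "dy": 0, "dz": 0.6, "twist": 0}, {"dx": 0, "dy": 0, "dz": 0.4, "twist": 0}, {"dx": 0, "dy": 0, "dz": 0.2, "twist": 0}, {"dx": 0, "dy": 0, "dz": 0, "twist": 0}, {"dx": 0, "dy": 0, "dz": 0, "twist": 0}]}}

```text
t: 16.73
eef_pos: [0.5825, -0.0322, 0.0803]
orientation: [[0.983, -0.186, 0.002], [-0.186, -0.983, -0.0], [0.002, -0.0, -1.0]]
force: [0.5, 1.9, 2.8]
width: 0.0526
grip_force: 38.1
```

{"fn": "jog_arm", "kwargs": {"steps": [{"dx": 0, "dy": 0, "dz": 0, "twist": 0}, {"dx": 0, "dy": 0, "dz": 0, "twist": 0}, {"dx": 0, "dy": 0, "dz": 0, "twist": 0}, {"dx": 0, "dy": 0, "dz": 0, "twist": 0}, {"dx": 0, "dy": 0, "dz": 0, "twist": 0}, {"dx": 0, "dy": 0, "dz": -1, "twist": 0}, {"dx": 0, "dy": 0, "dz": -2, "twist": 0}, {"dx": 0, "dy": 0, "dz": -3, "twist": 0}, {"dx": 0, "dy": 0, "dz": -3, "twist": 0}, {"dx": 0, "dy": 0, "dz": -3, "twist": 0}, {"dx": 0, "dy": 0, "dz": 0, "twist": 0}], "claw": 8.54}}

```text
t: 17.65
eef_pos: [0.5836, -0.0329, 0.2059]
orientation: [[0.982, -0.187, 0.008], [-0.187, -0.982, -0.001], [0.008, -0.0, -1.0]]
force: [0.8, -0.9, 0.2]
width: 0.0856
grip_force: 0.0
```

{"fn": "jog_arm", "kwargs": {"steps": [{"dx": 0, "dy": 0, "dz": 0, "twist": -0.1}, {"dx": 0, "dy": 0, "dz": 0, "twist": -0.1}, {"dx": 0, "dy": 0, "dz": 0, "twist": -0.11}, {"dx": 0, "dy": 0, "dz": 0, "twist": -0.11}, {"dx": 0, "dy": 0, "dz": 0, "twist": -0.11}, {"dx": 0, "dy": 0, "dz": 0, "twist": -0.11}, {"dx": 0, "dy": 0, "dz": 0, "twist": -0.11}, {"dx": 0.9, "dy": -2.7, "dz": -0.5, "twist": 0}, {"dx": 0.9, "dy": -2.7, "dz": -0.5, "twist": 0}, {"dx": 0.9, "dy": -2.7, "dz": -0.5, "twist": 0}, {"dx": 0.9, "dy": -2.7, "dz": -0.5, "twist": 0}, {"dx": 0.9, "dy": -2.7, "dz": -0.5, "twist": 0}, {"dx": 0.9, "dy": -2.7, "dz": -0.5, "twist": 0}, {"dx": 0.9, "dy": -2.7, "dz": -0.5, "twist": 0}, {"dx": 0.9, "dy": -2.7, "dz": -0.5, "twist": 0}, {"dx": 0.9, "dy": -2.7, "dz": -0.5, "twist": 0}, {"dx": 0.9, "dy": -2.7, "dz": -0.5, "twist": 0}, {"dx": 0, "dy": 0, "dz": 0, "twist": 0}, {"dx": 0, "dy": 0, "dz": 0, "twist": 0}]}}

```text
t: 19.23
eef_pos: [0.5138, 0.245, 0.2496]
orientation: [[0.845, 0.535, 0.001], [0.535, -0.845, 0.0], [0.001, 0.0, -1.0]]
force: [0.2, -0.7, -0.4]
width: 0.0854
grip_force: 0.0
```

```bash
python3 - <<'E'
from h import *
show(); d=cam('wrist','w4'); find('wrist','shaker_1_mid','canister_mid','cap_grip'); print(pix(d,(.517,.3085,.098)),pix(d,(.574,.338,.106)))
E
```

```text
t 19.23 p [0.5138 0.245  0.2496] a 0.564 j6 1.316 w 0.0854 grip 0.0 F [ 0.2 -0.7 -0.4]
wrist shaker_1_mid [(0.88, [0.37, 0.087, 0.048])]
wrist canister_mid [(0.72, [0.574, 0.338, 0.039])]
wrist cap_grip [(0.92, [0.576, 0.337, 0.098])]
(np.float64(260.44809394072803), np.float64(134.1955950584948)) (np.float64(260.99797859553985), np.float64(55.867909170525394))
```

View pics/w4.png

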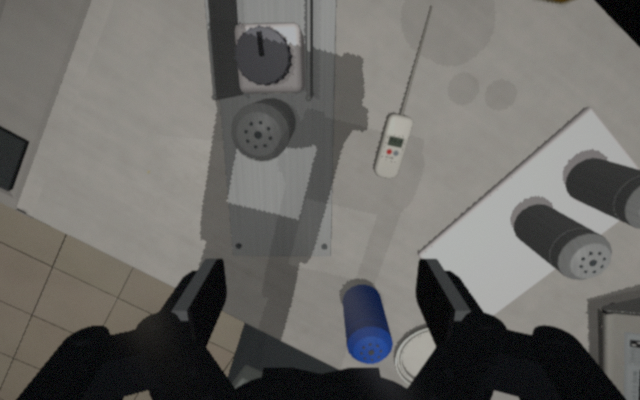

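Shaker 1's dome at (259,134) matches (0.517, 0.309). Two shakers stand on the board.

```bash
python3 - <<'E'
from h import *
k=.561;b=-.187
plan((.517,.309,.25,k),(.517,.309,.073,k),(.517,.309,.20,k),(.503,-.018,.20,b))
E
```

```text
twist -0.000 dx 3.73 dy -5.45 dz -0.10
twist -0.000 dx 0.00 dy 0.00 dz 17.70
twist -0.000 dx 0.00 dy 0.00 dz -12.70
twist 0.748 dx 4.70 dy 32.39 dz -0.00
```

{"fn": "jog_arm", "kwargs": {"steps": [{"dx": 1.24, "dy": -1.81, "dz": 0, "twist": 0}, {"dx": 1.24, "dy": -1.82, "dz": 0, "twist": 0}, {"dx": 1.25, "dy": -1.82, "dz": 0, "twist": 0}, {"dx": 0, "dy": 0, "dz": 2.5, "twist": 0}, {"dx": 0, "dy": 0, "dz": 2.5, "twist": 0}, {"dx": 0, "dy": 0, "dz": 2.5, "twist": 0}, {"dx": 0, "dy": 0, "dz": 2.5, "twist": 0}, {"dx": 0, "dy": 0, "dz": 2.5, "twist": 0}, {"dx": 0, "dy": 0, "dz": 2.2, "twist": 0}, {"dx": 0, "dy": 0, "dz": 1.5, "twist": 0}, {"dx": 0, "dy": 0, "dz": 1.0, "twist": 0}, {"dx": 0, "dy": 0, "dz": 0.4, "twist": 0}, {"dx": 0, "dy": 0, "dz": 0, "twist": 0}]}}

```text
t: 20.52
eef_pos: [0.5168, 0.3093, 0.0725]
orientation: [[0.847, 0.532, -0.001], [0.532, -0.847, -0.0], [-0.001, -0.0, -1.0]]
force: [0.2, -0.2, -0.4]
width: 0.0853
grip_force: 0.0
```

{"fn": "jog_arm", "kwargs": {"steps": [{"dx": 0, "dy": 0, "dz": 0, "twist": 0}, {"dx": 0, "dy": 0, "dz": 0, "twist": 0}, {"dx": 0, "dy": 0, "dz": 0, "twist": 0}, {"dx": 0, "dy": 0, "dz": 0, "twist": 0}, {"dx": 0, "dy": 0, "dz": 0, "twist": 0}, {"dx": 0, "dy": 0, "dz": 0, "twist": 0}, {"dx": 0, "dy": 0, "dz": 0, "twist": 0}, {"dx": 0, "dy": 0, "dz": 0, "twist": 0}], "claw": 4.6, "force": 35}}

```text
t: 21.18
eef_pos: [0.5174, 0.3102, 0.0743]
orientation: [[0.846, 0.533, 0.002], [0.533, -0.846, 0.001], [0.002, 0.0, -1.0]]
force: [-0.2, 0.4, 5.6]
width: 0.0526
grip_force: 35.8
```

{"fn": "jog_arm", "kwargs": {"steps": [{"dx": 0, "dy": 0, "dz": -0.8, "twist": 0}, {"dx": 0, "dy": 0, "dz": -2, "twist": 0}, {"dx": 0, "dy": 0, "dz": -2.5, "twist": 0}, {"dx": 0, "dy": 0, "dz": -2.5, "twist": 0}, {"dx": 0, "dy": 0, "dz": -2.5, "twist": 0}, {"dx": 0, "dy": 0, "dz": -2.5, "twist": 0}, {"dx": 0, "dy": 0, "dz": 0, "twist": 0.1}, {"dx": 0, "dy": 0, "dz": 0, "twist": 0.1}, {"dx": 0, "dy": 0, "dz": 0, "twist": 0.11}, {"dx": 0, "dy": 0, "dz": 0, "twist": 0.11}, {"dx": 0, "dy": 0, "dz": 0, "twist": 0.11}, {"dx": 0, "dy": 0, "dz": 0, "twist": 0.11}, {"dx": 0, "dy": 0, "dz": 0, "twist": 0.11}, {"dx": 0, "dy": 0, "dz": 0, "twist": 0}]}}

```text
t: 22.35
eef_pos: [0.5167, 0.3098, 0.2017]
orientation: [[0.981, -0.193, 0.0], [-0.193, -0.981, 0.0], [0.0, -0.0, -1.0]]
force: [1.0, -0.4, -2.6]
width: 0.0526
grip_force: 37.4
```

{"fn": "jog_arm", "kwargs": {"steps": [{"dx": 0.2, "dy": 1.3, "dz": 0, "twist": 0}, {"dx": 0.4, "dy": 2.6, "dz": 0, "twist": 0}, {"dx": 0.4, "dy": 2.6, "dz": 0, "twist": 0}, {"dx": 0.4, "dy": 2.6, "dz": 0, "twist": 0}, {"dx": 0.4, "dy": 2.6, "dz": 0, "twist": 0}, {"dx": 0.4, "dy": 2.6, "dz": 0, "twist": 0}, {"dx": 0.4, "dy": 2.6, "dz": 0, "twist": 0}, {"dx": 0.4, "dy": 2.6, "dz": 0, "twist": 0}, {"dx": 0.4, "dy": 2.6, "dz": 0, "twist": 0}, {"dx": 0.4, "dy": 2.6, "dz": 0, "twist": 0}, {"dx": 0.4, "dy": 2.6, "dz": 0, "twist": 0}, {"dx": 0.4, "dy": 2.6, "dz": 0, "twist": 0}, {"dx": 0.1, "dy": 2.5, "dz": 0, "twist": 0}, {"dx": 0, "dy": 0, "dz": 0, "twist": 0}, {"dx": 0, "dy": 0, "dz": 0, "twist": 0}]}}

```text
t: 23.6
eef_pos: [0.5019, -0.0186, 0.2013]
orientation: [[0.983, -0.186, 0.0], [-0.186, -0.983, -0.0], [0.0, -0.0, -1.0]]
force: [-0.6, 0.6, -2.9]
width: 0.0523
grip_force: 37.7
```

```bash
python3 - <<'E'
from h import *
show(); plan((.503,-.018,.0795,-.187),(.503,-.018,.205,-.187),(.50,.23,.25,2.13))
E
```

```text
t 23.6 p [ 0.5019 -0.0186  0.2013] a -0.1871 j6 1.567 w 0.0523 grip 37.7 F [-0.6  0.6 -2.9]
twist -0.000 dx 0.10 dy -0.07 dz 12.18
twist -0.000 dx 0.00 dy 0.00 dz -12.55
twist -2.317 dx 21.18 dy 12.90 dz -4.50
```

{"fn": "jog_arm", "kwargs": {"steps": [{"dx": 0.1, "dy": 0, "dz": 2.4, "twist": 0}, {"dx": 0, "dy": 0, "dz": 2.4, "twist": 0}, {"dx": 0, "dy": 0, "dz": 2.4, "twist": 0}, {"dx": 0, "dy": 0, "dz": 2.2, "twist": 0}, {"dx": 0, "dy": 0, "dz": 1.6, "twist": 0}, {"dx": 0, "dy": 0, "dz": 0.6, "twist": 0}, {"dx": 0, "dy": 0, "dz": 0.4, "twist": 0}, {"dx": 0, "dy": 0, "dz": 0.2, "twist": 0}, {"dx": 0, "dy": 0, "dz": 0, "twist": 0}, {"dx": 0, "dy": 0, "dz": 0, "twist": 0}]}}

```text
t: 24.43
eef_pos: [0.504, -0.0171, 0.0804]
orientation: [[0.983, -0.186, 0.002], [-0.186, -0.983, 0.0], [0.002, -0.0, -1.0]]
force: [-2.1, 3.5, 6.6]
width: 0.0527
grip_force: 38.5
```

{"fn": "jog_arm", "kwargs": {"steps": [{"dx": 0, "dy": 0, "dz": 0, "twist": 0}, {"dx": 0, "dy": 0, "dz": 0, "twist": 0}, {"dx": 0, "dy": 0, "dz": 0, "twist": 0}, {"dx": 0, "dy": 0, "dz": 0, "twist": 0}, {"dx": 0, "dy": 0, "dz": 0, "twist": 0}, {"dx": 0, "dy": 0, "dz": -1, "twist": 0}, {"dx": 0, "dy": 0, "dz": -2, "twist": 0}, {"dx": 0, "dy": 0, "dz": -3, "twist": 0}, {"dx": 0, "dy": 0, "dz": -3, "twist": 0}, {"dx": 0, "dy": 0, "dz": -3, "twist": 0}, {"dx": 0, "dy": 0, "dz": 0, "twist": 0}], "claw": 8.54}}

```text
t: 25.35
eef_pos: [0.505, -0.0177, 0.2054]
orientation: [[0.982, -0.187, 0.008], [-0.187, -0.982, -0.001], [0.008, -0.0, -1.0]]
force: [-0.4, 0.5, 1.2]
width: 0.0854
grip_force: 0.0
```

{"fn": "jog_arm", "kwargs": {"steps": [{"dx": 0, "dy": 0, "dz": -0.3, "twist": -0.116}, {"dx": 0, "dy": 0, "dz": -0.3, "twist": -0.116}, {"dx": 0, "dy": 0, "dz": -0.3, "twist": -0.116}, {"dx": 0, "dy": 0, "dz": -0.3, "twist": -0.116}, {"dx": 0, "dy": 0, "dz": -0.3, "twist": -0.116}, {"dx": 0, "dy": 0, "dz": -0.3, "twist": -0.116}, {"dx": 0, "dy": 0, "dz": -0.3, "twist": -0.116}, {"dx": 0, "dy": 0, "dz": -0.3, "twist": -0.116}, {"dx": 0, "dy": 0, "dz": -0.3, "twist": -0.116}, {"dx": 0, "dy": 0, "dz": -0.3, "twist": -0.116}, {"dx": 0, "dy": 0, "dz": -0.3, "twist": -0.116}, {"dx": 0, "dy": 0, "dz": -0.3, "twist": -0.116}, {"dx": 0, "dy": 0, "dz": -0.3, "twist": -0.116}, {"dx": 0, "dy": 0, "dz": -0.3, "twist": -0.116}, {"dx": 0, "dy": 0, "dz": -0.3, "twist": -0.116}, {"dx": 0, "dy": 0, "dz": 0, "twist": -0.116}, {"dx": 0, "dy": 0, "dz": 0, "twist": -0.116}, {"dx": 0, "dy": 0, "dz": 0, "twist": -0.116}, {"dx": 0, "dy": 0, "dz": 0, "twist": -0.116}, {"dx": 0, "dy": 0, "dz": 0, "twist": -0.116}]}}

```text
t: 27.02
eef_pos: [0.5032, -0.0175, 0.2445]
orientation: [[-0.537, 0.844, 0.0], [0.844, 0.537, 0.0], [-0.0, 0.0, -1.0]]
force: [-0.9, 0.2, -0.3]
width: 0.0855
grip_force: 0.0
```

{"fn": "jog_arm", "kwargs": {"steps": [{"dx": 2.2, "dy": 1.3, "dz": 0, "twist": 0}, {"dx": 2.2, "dy": 1.3, "dz": 0, "twist": 0}, {"dx": 2.2, "dy": 1.3, "dz": 0, "twist": 0}, {"dx": 2.2, "dy": 1.3, "dz": 0, "twist": 0}, {"dx": 2.2, "dy": 1.3, "dz": 0, "twist": 0}, {"dx": 2.2, "dy": 1.3, "dz": 0, "twist": 0}, {"dx": 2.2, "dy": 1.3, "dz": 0, "twist": 0}, {"dx": 2.2, "dy": 1.3, "dz": 0, "twist": 0}, {"dx": 2.2, "dy": 1.3, "dz": 0, "twist": 0}, {"dx": 0, "dy": 0, "dz": 0, "twist": 0}, {"dx": 0, "dy": 0, "dz": 0, "twist": 0}]}}

```text
t: 27.93
eef_pos: [0.4968, 0.2134, 0.2442]
orientation: [[-0.534, 0.846, -0.0], [0.846, 0.534, 0.0], [0.0, -0.0, -1.0]]
force: [-0.5, -0.7, -0.4]
width: 0.0857
grip_force: 0.0
```

```bash
python3 - <<'E'
from h import *
show(); d=cam('wrist','w5'); find('wrist','canister_mid','cap_grip'); print(pix(d,(.5745,.338,.106)))
E
```

```text
t 27.93 p [0.4968 0.2134 0.2442] a 2.1338 j6 -0.3 w 0.0857 grip 0.0 F [-0.5 -0.7 -0.4]
wrist canister_mid [(0.73, [0.574, 0.339, 0.037])]
wrist cap_grip [(0.92, [0.577, 0.341, 0.095])]
(np.float64(481.9971701278103), np.float64(101.67907760697175))
```

View pics/w5.png

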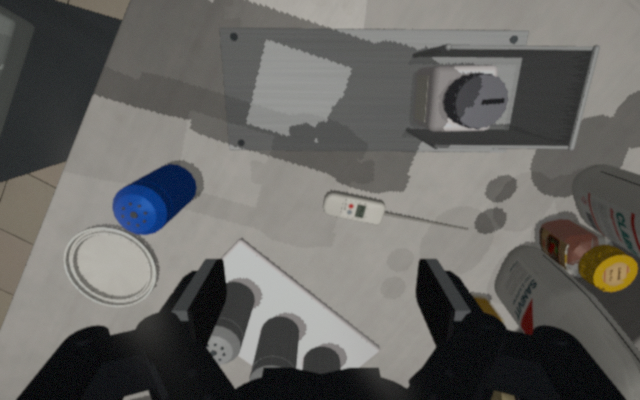

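The canister cap is at (480,100) with its ridge pointing to the rack's back. The bay is clear in front and all three shakers stand on the board. Next I'll check clearance to the spray bottles.

```bash
python3 - <<'E'
from h import *
d=cam('wrist')
print('cap',ray(d,480,100,.106).round(4))
for u,v in [(513,66),(432,66),(435,142)]: print('body corner',ray(d,u,v,.07).round(4))
print('back wall',ray(d,599,46,.104).round(3),ray(d,574,148,.104).round(3))
s=cam('scene')
for u,v in [(172,272),(205,237),(185,250),(222,218)]: print('bottle',ray(s,u,v,0).round(3))
k=2.132
x,y=.5735,.3385
plan((x,y,.20,k),(x,y,.067,k),(x,y,.26,k))
E
```

```text
cap [0.5729 0.3363 0.106 ]
body corner [0.5936 0.3814 0.07  ]
body corner [0.5322 0.3429 0.07  ]
body corner [0.5772 0.2905 0.07  ]
back wall [0.626 0.418 0.104] [0.669 0.349 0.104]
bottle [0.792 0.371 0.   ]
bottle [0.79  0.234 0.   ]
bottle [0.81  0.298 0.   ]
bottle [0.792 0.153 0.   ]
twist -0.001 dx 6.68 dy 13.22 dz 4.42
twist -0.000 dx 0.00 dy 0.00 dz 13.30
twist -0.000 dx 0.00 dy 0.00 dz -19.30
```

{"fn": "jog_arm", "kwargs": {"steps": [{"dx": 0.7, "dy": 1.4, "dz": 0, "twist": 0}, {"dx": 1.5, "dy": 2.9, "dz": 0.9, "twist": 0}, {"dx": 1.5, "dy": 2.9, "dz": 1, "twist": 0}, {"dx": 1.5, "dy": 2.9, "dz": 1, "twist": 0}, {"dx": 1.3, "dy": 2.7, "dz": 1, "twist": 0}, {"dx": 0.2, "dy": 0.4, "dz": 0.5, "twist": 0}, {"dx": 0, "dy": 0, "dz": 2, "twist": 0}, {"dx": 0, "dy": 0, "dz": 2, "twist": 0}, {"dx": 0, "dy": 0, "dz": 1.5, "twist": 0}, {"dx": 0, "dy": 0, "dz": 1.5, "twist": 0}, {"dx": 0, "dy": 0, "dz": 1.5, "twist": 0}, {"dx": 0, "dy": 0, "dz": 0, "twist": 0}]}}

```text
t: 29.18
eef_pos: [0.5722, 0.338, 0.112]
orientation: [[-0.531, 0.847, -0.004], [0.847, 0.531, -0.002], [0.001, -0.004, -1.0]]
force: [-0.6, -0.8, -0.6]
width: 0.0855
grip_force: 0.0
```

```bash
python3 - <<'E'
from h import *
show(); plan((.5735,.338,.067,2.132))
E
```

```text
t 29.18 p [0.5722 0.338  0.112 ] a 2.1308 j6 -0.142 w 0.0855 grip 0.0 F [-0.6 -0.8 -0.6]
twist -0.001 dx -0.07 dy 0.11 dz 4.50
```

{"fn": "jog_arm", "kwargs": {"steps": [{"dx": 0, "dy": 0.1, "dz": 1, "twist": 0}, {"dx": 0, "dy": 0, "dz": 1, "twist": 0}, {"dx": 0, "dy": 0, "dz": 1, "twist": 0}, {"dx": 0, "dy": 0, "dz": 0.8, "twist": 0}, {"dx": 0, "dy": 0, "dz": 0.5, "twist": 0}, {"dx": 0, "dy": 0, "dz": 0.2, "twist": 0}, {"dx": 0, "dy": 0, "dz": 0, "twist": 0}]}}

```text
t: 29.77
eef_pos: [0.5738, 0.3399, 0.0695]
orientation: [[-0.532, 0.847, -0.001], [0.847, 0.532, -0.0], [0.0, -0.001, -1.0]]
force: [0.6, -0.3, -0.9]
width: 0.0853
grip_force: 0.0
```

{"fn": "jog_arm", "kwargs": {"steps": [{"dx": 0, "dy": 0, "dz": 0, "twist": 0}, {"dx": 0, "dy": 0, "dz": 0, "twist": 0}, {"dx": 0, "dy": 0, "dz": 0, "twist": 0}, {"dx": 0, "dy": 0, "dz": 0, "twist": 0}, {"dx": 0, "dy": 0, "dz": 0, "twist": 0}, {"dx": 0, "dy": 0, "dz": 0, "twist": 0}, {"dx": 0, "dy": 0, "dz": 0, "twist": 0}, {"dx": 0, "dy": 0, "dz": 0, "twist": 0}], "claw": 5.0, "force": 50}}

```text
t: 30.43
eef_pos: [0.574, 0.34, 0.07]
orientation: [[-0.532, 0.847, 0.0], [0.847, 0.532, 0.0], [0.0, 0.0, -1.0]]
force: [-0.8, -0.2, 0.0]
width: 0.0497
grip_force: 0.0
```

```bash
python3 - <<'E'
from h import *
show()
E
```

```text
t 30.43 p [0.574 0.34  0.07 ] a 2.1318 j6 -0.142 w 0.0497 grip 0.0 F [-0.8 -0.2  0. ]
```

```bash
python3 - <<'E'
from h import *
a=cam('side')['image'][180:310,200:370]; b=cam('scene')['image'][230:330,180:350]; w=cam('wrist')['image']
A=cv2.resize(a,(510,390)); B=cv2.resize(b,(510,300)); W=cv2.resize(w,(290,181))
im=np.zeros((600,800,3),np.uint8); im[:300,:510]=B; im[300:,:390]=cv2.resize(a,(390,300)); im[300:,390:]=cv2.resize(w,(410,300))
cv2.imwrite('pics/m1.png',im[:,:,::-1])
E
```

```text
(no output)
```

View pics/m1.png

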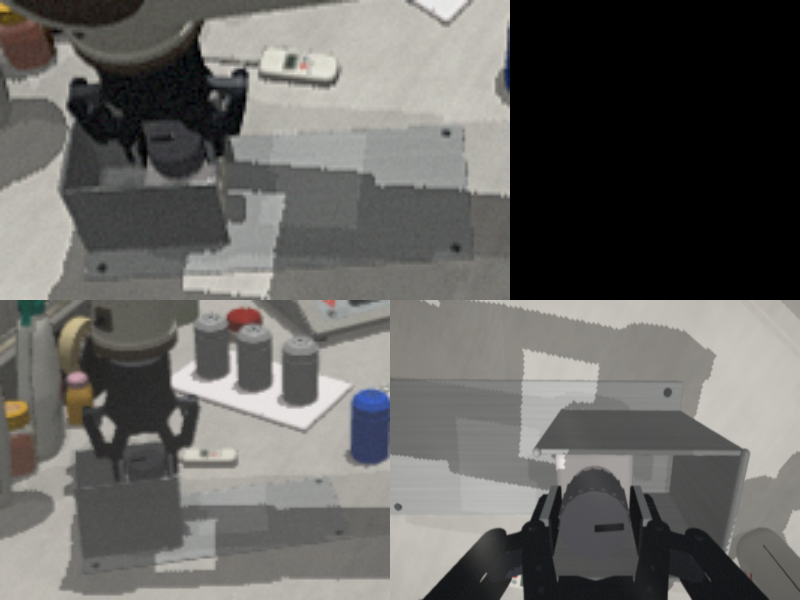

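The mosaic shows the cap between the fingers, yet they closed to 50 mm without contact. I'll check numerically where the canister is.

```bash
python3 - <<'E'
from h import *
show(); s,p,R=state()
d=cam('wrist'); find('wrist','canister_mid','cap_grip','bay'); find('wrist','canister_mid','cap_grip',f=r.look_for)
for z in (.049,.058,.064): print('tcp axis',z,np.round(pix(d,(p[0],p[1],z)),0), [np.round(pix(d,p*[1,1,0]+[0,0,z]+R[:,1]*y),0) for y in (-.025,.025)])
print('cap model',np.round(pix(d,(.5735,.338,.106)),0))
cam('scene');find('scene','canister_mid','cap_grip')
cam('side');find('side','canister_mid','cap_grip')
E
```

```text
t 30.58 p [0.574 0.34  0.07 ] a 2.1318 j6 -0.142 w 0.0501 grip 0.0 F [-0.2 -0.1  0.3]
wrist canister_mid []
wrist cap_grip [(0.61, [0.576, 0.338, 0.101])]
wrist bay []
wrist canister_mid [(0.86, [0.572, 0.347, 0.106]), (0.28, [0.526, 0.332, 0.002])]
wrist cap_grip [(0.91, [0.573, 0.349, 0.109])]
tcp axis 0.049 [321. 235.] [array([275., 235.]), array([366., 236.])]
tcp axis 0.058 [321. 243.] [array([273., 243.]), array([368., 243.])]
tcp axis 0.064 [321. 249.] [array([272., 249.]), array([370., 249.])]
cap model [317. 303.]
scene canister_mid [(0.71, [0.578, 0.333, 0.035])]
scene cap_grip [(0.9, [0.577, 0.338, 0.094]), (0.23, [0.58, 0.335, 0.038])]
side canister_mid [(0.72, [0.616, 0.201, -0.003]), (0.62, [0.573, 0.336, 0.036])]
side cap_grip [(0.68, [0.577, 0.341, 0.101])]
```

{"fn": "jog_arm", "kwargs": {"steps": [{"dx": 0, "dy": 0, "dz": 0.1, "twist": 0}, {"dx": 0, "dy": 0, "dz": 0.1, "twist": 0}, {"dx": 0, "dy": 0, "dz": 0.1, "twist": 0}, {"dx": 0, "dy": 0, "dz": 0, "twist": 0}]}}

```text
t: 31.52
eef_pos: [0.5739, 0.3399, 0.0666]
orientation: [[-0.532, 0.847, -0.0], [0.847, 0.532, -0.0], [0.0, -0.0, -1.0]]
force: [0.5, 0.7, -0.3]
width: 0.0502
grip_force: 0.0
```

```bash
python3 - <<'E'
from h import *
show(); d=cam('wrist')
im=d['image'][150:400,150:490]; cv2.imwrite('pics/w6.png',cv2.resize(im[:,:,::-1],None,fx=2.3,fy=2.3,interpolation=cv2.INTER_CUBIC))
E
```

```text
t 31.52 p [0.5739 0.3399 0.0666] a 2.1318 j6 -0.142 w 0.0502 grip 0.0 F [ 0.5  0.7 -0.3]
```

View pics/w6.png

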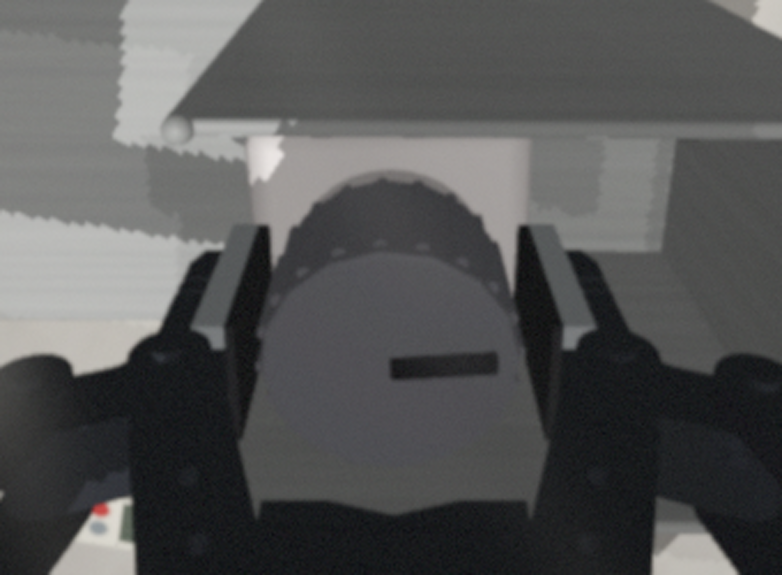

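The enlarged crop shows the fingertips just above the body's shoulders, with the tips at crop (270,228) and (515,228). From this geometry the tips sit about 4 mm behind the TCP at a 50 mm opening, so the grasp must go about 2 cm lower, and there is room for that.

{"fn": "jog_arm", "kwargs": {"steps": [{"dx": 0, "dy": 0, "dz": 0, "twist": 0}, {"dx": 0, "dy": 0, "dz": 0, "twist": 0}, {"dx": 0, "dy": 0, "dz": 0, "twist": 0}, {"dx": 0, "dy": 0, "dz": 0, "twist": 0}, {"dx": 0, "dy": 0, "dz": 0, "twist": 0}, {"dx": 0, "dy": 0, "dz": 0.3, "twist": 0}, {"dx": 0, "dy": 0, "dz": 0.4, "twist": 0}, {"dx": 0, "dy": 0, "dz": 0.4, "twist": 0}, {"dx": 0, "dy": 0, "dz": 0, "twist": 0}], "claw": 8.54}}

```text
t: 32.32
eef_pos: [0.5735, 0.3398, 0.0547]
orientation: [[-0.532, 0.847, -0.001], [0.847, 0.532, -0.0], [0.0, -0.002, -1.0]]
force: [-0.5, 0.4, -0.8]
width: 0.0853
grip_force: 0.0
```

{"fn": "jog_arm", "kwargs": {"steps": [{"dx": 0, "dy": 0, "dz": 0.2, "twist": 0}, {"dx": 0, "dy": 0, "dz": 0.2, "twist": 0}, {"dx": 0, "dy": 0, "dz": 0.2, "twist": 0}, {"dx": 0, "dy": 0, "dz": 0.2, "twist": 0}, {"dx": 0, "dy": 0, "dz": 0, "twist": 0}]}}

```text
t: 32.73
eef_pos: [0.5738, 0.3399, 0.0475]
orientation: [[-0.532, 0.847, -0.0], [0.847, 0.532, -0.0], [0.0, -0.0, -1.0]]
force: [0.3, -0.0, -0.4]
width: 0.0856
grip_force: 0.0
```

{"fn": "jog_arm", "kwargs": {"steps": [{"dx": 0, "dy": 0, "dz": 0, "twist": 0}, {"dx": 0, "dy": 0, "dz": 0, "twist": 0}, {"dx": 0, "dy": 0, "dz": 0, "twist": 0}, {"dx": 0, "dy": 0, "dz": 0, "twist": 0}, {"dx": 0, "dy": 0, "dz": 0, "twist": 0}, {"dx": 0, "dy": 0, "dz": 0, "twist": 0}, {"dx": 0, "dy": 0, "dz": 0, "twist": 0}], "claw": 5.2, "force": 50}}

```text
t: 33.32
eef_pos: [0.5741, 0.3401, 0.0483]
orientation: [[-0.532, 0.847, 0.0], [0.847, 0.532, 0.0], [0.0, 0.0, -1.0]]
force: [-2.7, -0.4, 5.2]
width: 0.0586
grip_force: 55.5
```

Gripped at 58.6 mm. Lifting and carrying it towards the scale.

{"fn": "jog_arm", "kwargs": {"steps": [{"dx": 0, "dy": 0, "dz": -0.5, "twist": 0}, {"dx": 0, "dy": 0, "dz": -1, "twist": 0}, {"dx": 0, "dy": 0, "dz": -1.5, "twist": 0}, {"dx": 0, "dy": 0, "dz": -2, "twist": 0}, {"dx": 0, "dy": 0, "dz": -2, "twist": 0}, {"dx": 0, "dy": 0, "dz": -2, "twist": 0}, {"dx": 0, "dy": 0, "dz": -2, "twist": 0}, {"dx": 0, "dy": 0, "dz": -2, "twist": 0}, {"dx": 0, "dy": 0, "dz": -2, "twist": 0}, {"dx": 0, "dy": 0, "dz": -2, "twist": 0}, {"dx": 0, "dy": 0, "dz": -2, "twist": 0}, {"dx": 0, "dy": 0, "dz": -1, "twist": 0}, {"dx": 0, "dy": 0, "dz": 0, "twist": 0}]}}

```text
t: 34.4
eef_pos: [0.5745, 0.3402, 0.2507]
orientation: [[-0.532, 0.847, 0.003], [0.847, 0.532, 0.002], [-0.0, 0.004, -1.0]]
force: [0.1, 0.3, -5.1]
width: 0.0589
grip_force: 55.6
```

{"fn": "jog_arm", "kwargs": {"steps": [{"dx": -1.1, "dy": -0.9, "dz": 0, "twist": 0}, {"dx": -2.2, "dy": -1.8, "dz": 0, "twist": 0}, {"dx": -2.2, "dy": -1.8, "dz": 0, "twist": 0}, {"dx": -2.2, "dy": -1.8, "dz": 0, "twist": 0}, {"dx": -2.2, "dy": -1.8, "dz": 0, "twist": 0}, {"dx": -2.2, "dy": -1.8, "dz": 0, "twist": 0}, {"dx": -2.2, "dy": -1.8, "dz": 0, "twist": 0}, {"dx": -2.2, "dy": -1.8, "dz": 0, "twist": 0}, {"dx": -2.2, "dy": -1.8, "dz": 0, "twist": 0}, {"dx": -2.2, "dy": -1.8, "dz": 0, "twist": 0}, {"dx": -2.2, "dy": -1.8, "dz": 0, "twist": 0}, {"dx": -2.2, "dy": -1.8, "dz": 0, "twist": 0}, {"dx": -2.2, "dy": -1.8, "dz": 0, "twist": 0}, {"dx": -2.2, "dy": -1.8, "dz": 0, "twist": 0}, {"dx": -2.2, "dy": -1.8, "dz": 0, "twist": 0}, {"dx": -2.2, "dy": -1.8, "dz": 0, "twist": 0}, {"dx": -2.2, "dy": -1.8, "dz": 0, "twist": 0}, {"dx": -1.1, "dy": -0.9, "dz": 0, "twist": 0}, {"dx": 0, "dy": 0, "dz": 0, "twist": 0}]}}

```text
t: 35.98
eef_pos: [0.5126, -0.1424, 0.2462]
orientation: [[-0.529, 0.848, -0.002], [0.848, 0.529, 0.0], [0.001, -0.002, -1.0]]
force: [1.1, -0.3, -5.0]
width: 0.0589
grip_force: 56.0
```

```bash
python3 - <<'E'
from h import *
show(); d=cam('wrist'); find('wrist','platter_top'); find('wrist','platter_top',f=r.look_for)
s=cam('scene'); find('scene','platter_top'); t=cam('side');find('side','platter_top')
# show wrist + scene crop
im=np.zeros((600,640,3),np.uint8); im[:400]=d['image']; im[400:,:320]=cv2.resize(s['image'][80:180,290:450],(320,200)); im[400:,320:]=cv2.resize(t['image'][130:205,290:410],(320,200))
cv2.imwrite('pics/m2.png',im[:,:,::-1])
E
```

```text
t 35.98 p [ 0.5126 -0.1424  0.2462] a 2.1288 j6 -0.973 w 0.0589 grip 56.0 F [ 1.1 -0.3 -5. ]
wrist platter_top []
wrist platter_top [(0.88, [0.451, -0.342, 0.044])]
scene platter_top [(0.77, [0.591, -0.396, 0.108])]
side platter_top [(0.86, [0.586, -0.395, 0.105]), (0.41, [0.66, -0.047, 0.063])]
```

View pics/m2.png

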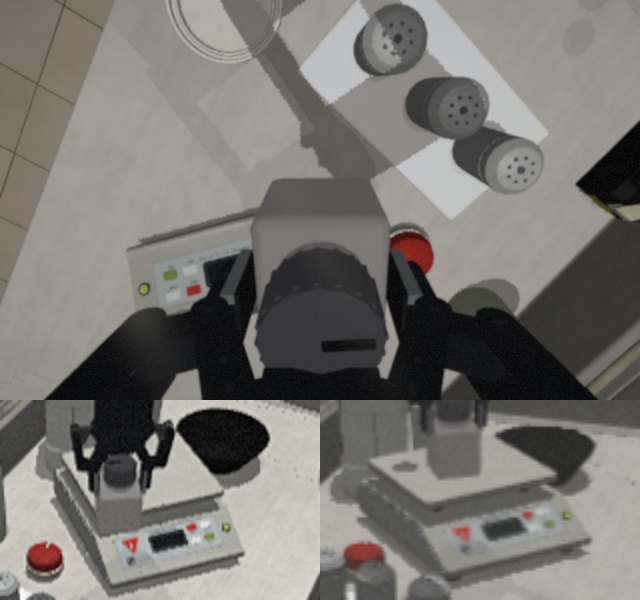

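The canister is held upright. The three shakers stand on the board, the scale is at lower left, and the timer is at (410,250). The platter readings average (0.588, -0.396).

```bash
python3 - <<'E'
from h import *
show(); plan((.588,-.396,.246,2.132),(.588,-.396,.151,2.132))
E
```

```text
t 36.33 p [ 0.5139 -0.1388  0.2477] a 2.1328 j6 -0.971 w 0.0585 grip 56.0 F [ 0.4  1.  -5.9]
twist 0.001 dx -25.72 dy -7.41 dz 0.17
twist -0.000 dx 0.00 dy 0.00 dz 9.50
```

{"fn": "jog_arm", "kwargs": {"steps": [{"dx": -1.3, "dy": -0.4, "dz": 0, "twist": 0}, {"dx": -2.4, "dy": -0.7, "dz": 0, "twist": 0}, {"dx": -2.4, "dy": -0.7, "dz": 0, "twist": 0}, {"dx": -2.4, "dy": -0.7, "dz": 0, "twist": 0}, {"dx": -2.4, "dy": -0.7, "dz": 0, "twist": 0}, {"dx": -2.4, "dy": -0.7, "dz": 0, "twist": 0}, {"dx": -2.4, "dy": -0.7, "dz": 0, "twist": 0}, {"dx": -2.4, "dy": -0.7, "dz": 0, "twist": 0}, {"dx": -2.4, "dy": -0.7, "dz": 0, "twist": 0}, {"dx": -2.4, "dy": -0.7, "dz": 0, "twist": 0}, {"dx": -1.8, "dy": -0.5, "dz": 0, "twist": 0}, {"dx": -1.0, "dy": -0.2, "dz": 0, "twist": 0}, {"dx": 0, "dy": 0, "dz": 0, "twist": 0}, {"dx": 0, "dy": 0, "dz": 0, "twist": 0}]}}

```text
t: 37.5
eef_pos: [0.588, -0.3967, 0.247]
orientation: [[-0.532, 0.847, -0.001], [0.847, 0.532, 0.001], [0.001, -0.0, -1.0]]
force: [-1.1, 0.3, -5.9]
width: 0.0586
grip_force: 56.0
```

```bash
python3 - <<'E'
from h import *
show(); plan((.588,-.396,.151,2.132))
E
```

```text
t 37.5 p [ 0.588  -0.3967  0.247 ] a 2.1317 j6 -1.263 w 0.0586 grip 56.0 F [-1.1  0.3 -5.9]
twist -0.000 dx 0.06 dy 0.04 dz 9.60
```

{"fn": "jog_arm", "kwargs": {"steps": [{"dx": 0, "dy": 0, "dz": 1.2, "twist": 0}, {"dx": 0, "dy": 0, "dz": 2, "twist": 0}, {"dx": 0, "dy": 0, "dz": 2, "twist": 0}, {"dx": 0, "dy": 0, "dz": 2, "twist": 0}, {"dx": 0, "dy": 0, "dz": 1.2, "twist": 0}, {"dx": 0, "dy": 0, "dz": 0.6, "twist": 0}, {"dx": 0, "dy": 0, "dz": 0.3, "twist": 0}, {"dx": 0, "dy": 0, "dz": 0.2, "twist": 0}, {"dx": 0, "dy": 0, "dz": 0, "twist": 0}, {"dx": 0, "dy": 0, "dz": 0, "twist": 0}]}}

```text
t: 38.33
eef_pos: [0.5882, -0.3967, 0.1539]
orientation: [[-0.532, 0.847, 0.001], [0.847, 0.532, -0.001], [-0.001, 0.0, -1.0]]
force: [-0.2, 0.6, -5.1]
width: 0.0586
grip_force: 55.9
```

{"fn": "jog_arm", "kwargs": {"steps": [{"dx": 0, "dy": 0, "dz": 0.1, "twist": 0}, {"dx": 0, "dy": 0, "dz": 0.1, "twist": 0}, {"dx": 0, "dy": 0, "dz": 0.1, "twist": 0}, {"dx": 0, "dy": 0, "dz": 0, "twist": 0}]}}

```text
t: 38.67
eef_pos: [0.5881, -0.3967, 0.1506]
orientation: [[-0.532, 0.847, 0.001], [0.847, 0.532, -0.001], [-0.001, 0.0, -1.0]]
force: [-1.2, 0.8, 1.8]
width: 0.0588
grip_force: 56.8
```

{"fn": "jog_arm", "kwargs": {"steps": [{"dx": 0, "dy": 0, "dz": 0, "twist": 0}, {"dx": 0, "dy": 0, "dz": 0, "twist": 0}, {"dx": 0, "dy": 0, "dz": 0, "twist": 0}, {"dx": 0, "dy": 0, "dz": 0, "twist": 0}, {"dx": 0, "dy": 0, "dz": 0, "twist": 0}, {"dx": 0, "dy": 0, "dz": 0, "twist": 0}, {"dx": 0, "dy": 0, "dz": -1, "twist": 0}, {"dx": 0, "dy": 0, "dz": -1.5, "twist": 0}, {"dx": 0, "dy": 0, "dz": -2, "twist": 0}, {"dx": 0, "dy": 0, "dz": -2, "twist": 0}, {"dx": 0, "dy": 0, "dz": -2, "twist": 0}, {"dx": 0, "dy": 0, "dz": -2, "twist": 0}, {"dx": 0, "dy": 0, "dz": 0, "twist": 0}], "claw": 8.54}}

```text
t: 39.75
eef_pos: [0.5886, -0.397, 0.2604]
orientation: [[-0.532, 0.847, 0.005], [0.847, 0.532, -0.004], [-0.006, 0.002, -1.0]]
force: [0.7, -0.7, 0.9]
width: 0.0852
grip_force: 0.0
```

{"fn": "jog_arm", "kwargs": {"steps": [{"dx": 0, "dy": 0, "dz": 0, "twist": 0.12}, {"dx": 0, "dy": 0, "dz": 0, "twist": 0.12}, {"dx": 0, "dy": 0, "dz": 0, "twist": 0.12}, {"dx": 0, "dy": 0, "dz": 0, "twist": 0.12}, {"dx": 0, "dy": 0, "dz": 0, "twist": 0.12}, {"dx": 0, "dy": 0, "dz": 0, "twist": 0.12}, {"dx": 0, "dy": 0, "dz": 0, "twist": 0.12}, {"dx": 0, "dy": 0, "dz": 0, "twist": 0.12}, {"dx": 0, "dy": 0, "dz": 0, "twist": 0.12}, {"dx": 0, "dy": 0, "dz": 0, "twist": 0.12}, {"dx": 0, "dy": 0, "dz": 0, "twist": 0.12}, {"dx": 0, "dy": 0, "dz": 0, "twist": 0.12}, {"dx": 0, "dy": 0, "dz": 0, "twist": 0.12}, {"dx": 0, "dy": 0, "dz": 0, "twist": 0.12}, {"dx": 0, "dy": 0, "dz": 0, "twist": 0.12}, {"dx": 0, "dy": 0, "dz": 0, "twist": 0.12}, {"dx": 0, "dy": 0, "dz": 0, "twist": 0.12}, {"dx": 0, "dy": 0, "dz": 0, "twist": 0.12}, {"dx": 0, "dy": 0, "dz": 0, "twist": 0.12}, {"dx": 0, "dy": 0, "dz": 0, "twist": 0.12}]}}

```text
t: 41.42
eef_pos: [0.5879, -0.3965, 0.2552]
orientation: [[0.963, -0.271, 0.0], [-0.271, -0.963, 0.0], [0.0, -0.0, -1.0]]
force: [-0.3, -0.8, -0.3]
width: 0.0853
grip_force: 0.0
```

{"fn": "jog_arm", "kwargs": {"steps": [{"dx": 0, "dy": 0, "dz": 0, "twist": 0.12}, {"dx": 0, "dy": 0, "dz": 0, "twist": 0.12}, {"dx": 0, "dy": 0, "dz": 0, "twist": 0.12}, {"dx": 0, "dy": 0, "dz": 0, "twist": 0.12}, {"dx": 0, "dy": 0, "dz": 0, "twist": 0.12}, {"dx": 0, "dy": 0, "dz": 0, "twist": 0.12}, {"dx": 0, "dy": 0, "dz": 0, "twist": 0.12}, {"dx": 0, "dy": 0, "dz": 0, "twist": 0.12}, {"dx": 0, "dy": 0, "dz": 0, "twist": 0.12}, {"dx": 0, "dy": 0, "dz": 0, "twist": 0.12}, {"dx": 0, "dy": 0, "dz": 0, "twist": 0.12}, {"dx": 0, "dy": 0, "dz": 0, "twist": 0}]}}

```text
t: 42.42
eef_pos: [0.5879, -0.3965, 0.2552]
orientation: [[-0.024, -1.0, 0.0], [-1.0, 0.024, -0.0], [0.0, -0.0, -1.0]]
force: [-0.5, 0.3, -0.1]
width: 0.0855
grip_force: 0.0
```

```bash
python3 - <<'E'
from h import *
show(); cam('wrist'); find('wrist','cap_grip','canister_mid','platter_top')
cam('scene'); find('scene','cap_grip','canister_mid','platter_top')
cam('side'); find('side','cap_grip','canister_mid','platter_top')
E
```

```text
t 42.42 p [ 0.5879 -0.3965  0.2552] a -1.5947 j6 2.464 w 0.0855 grip 0.0 F [-0.5  0.3 -0.1]
wrist cap_grip [(0.87, [0.592, -0.395, 0.2])]
wrist canister_mid []
wrist platter_top []
scene cap_grip [(0.88, [0.591, -0.402, 0.199])]
scene canister_mid [(0.88, [0.59, -0.403, 0.138])]
scene platter_top [(0.78, [0.591, -0.398, 0.108])]
side cap_grip [(0.65, [0.589, -0.394, 0.201])]
side canister_mid [(0.95, [0.586, -0.399, 0.137]), (0.27, [0.572, 0.342, 0.004])]
side platter_top [(0.61, [0.586, -0.394, 0.104])]
```

{"fn": "jog_arm", "kwargs": {"steps": [{"dx": 0, "dy": 0, "dz": 1.5, "twist": 0}, {"dx": 0, "dy": 0, "dz": 2, "twist": 0}, {"dx": 0, "dy": 0, "dz": 2, "twist": 0}, {"dx": 0, "dy": 0, "dz": 1.3, "twist": 0}, {"dx": 0, "dy": 0, "dz": 0.7, "twist": 0}, {"dx": 0, "dy": 0, "dz": 0, "twist": 0}, {"dx": 0, "dy": 0, "dz": 0, "twist": 0}]}}

```text
t: 43.6
eef_pos: [0.5881, -0.3966, 0.1805]
orientation: [[-0.017, -1.0, 0.0], [-1.0, 0.017, -0.0], [0.0, -0.0, -1.0]]
force: [0.7, -0.6, 0.4]
width: 0.0858
grip_force: 0.0
```

{"fn": "jog_arm", "kwargs": {"steps": [{"dx": 0, "dy": 0, "dz": 0, "twist": 0}, {"dx": 0, "dy": 0, "dz": 0, "twist": 0}, {"dx": 0, "dy": 0, "dz": 0, "twist": 0}, {"dx": 0, "dy": 0, "dz": 0, "twist": 0}, {"dx": 0, "dy": 0, "dz": 0, "twist": 0}, {"dx": 0, "dy": 0, "dz": 0, "twist": 0}, {"dx": 0, "dy": 0, "dz": 0, "twist": 0}, {"dx": 0, "dy": 0, "dz": 0, "twist": 0}, {"dx": 0, "dy": 0, "dz": 0, "twist": 0}, {"dx": 0, "dy": 0, "dz": 0, "twist": 0}], "claw": 3.6, "force": 25}}

```text
t: 44.43
eef_pos: [0.5882, -0.3966, 0.1807]
orientation: [[-0.017, -1.0, 0.001], [-1.0, 0.017, -0.001], [0.001, -0.001, -1.0]]
force: [1.5, -0.7, 5.2]
width: 0.043
grip_force: 25.4
```

{"fn": "jog_arm", "kwargs": {"steps": [{"dx": 0, "dy": 0, "dz": 0, "twist": -0.05}, {"dx": 0, "dy": 0, "dz": 0, "twist": -0.1}, {"dx": 0, "dy": 0, "dz": 0, "twist": -0.1}, {"dx": 0, "dy": 0, "dz": 0, "twist": -0.1}, {"dx": 0, "dy": 0, "dz": 0, "twist": -0.1}, {"dx": 0, "dy": 0, "dz": 0, "twist": -0.1}, {"dx": 0, "dy": 0, "dz": 0, "twist": -0.1}, {"dx": 0, "dy": 0, "dz": 0, "twist": -0.1}, {"dx": 0, "dy": 0, "dz": 0, "twist": -0.1}, {"dx": 0, "dy": 0, "dz": 0, "twist": -0.1}, {"dx": 0, "dy": 0, "dz": 0, "twist": -0.1}, {"dx": 0, "dy": 0, "dz": 0, "twist": -0.1}, {"dx": 0, "dy": 0, "dz": 0, "twist": -0.1}, {"dx": 0, "dy": 0, "dz": 0, "twist": -0.1}, {"dx": 0, "dy": 0, "dz": 0, "twist": -0.1}, {"dx": 0, "dy": 0, "dz": 0, "twist": -0.1}, {"dx": 0, "dy": 0, "dz": 0, "twist": -0.1}, {"dx": 0, "dy": 0, "dz": 0, "twist": -0.1}, {"dx": 0, "dy": 0, "dz": 0, "twist": -0.1}, {"dx": 0, "dy": 0, "dz": 0, "twist": -0.1}]}}

```text
t: 46.1
eef_pos: [0.5879, -0.3972, 0.1807]
orientation: [[0.934, 0.358, 0.001], [0.358, -0.934, -0.002], [0.0, 0.002, -1.0]]
force: [-1.6, -3.7, 5.7]
width: 0.0432
grip_force: 25.5
```

```bash
python3 - <<'E'
from h import *
show(); print(r.read_state()['wrist_torque'])
E
```

```text
t 46.1 p [ 0.5879 -0.3972  0.1807] a 0.3663 j6 0.502 w 0.0432 grip 25.5 F [-1.6 -3.7  5.7]
[-6.17994959e-01  2.11099437e-01  1.89361918e-04]
```

{"fn": "jog_arm", "kwargs": {"steps": [{"dx": 0, "dy": 0, "dz": 0, "twist": -0.1}, {"dx": 0, "dy": 0, "dz": 0, "twist": -0.1}, {"dx": 0, "dy": 0, "dz": 0, "twist": -0.1}, {"dx": 0, "dy": 0, "dz": 0, "twist": -0.1}, {"dx": 0, "dy": 0, "dz": 0, "twist": -0.1}, {"dx": 0, "dy": 0, "dz": 0, "twist": -0.1}, {"dx": 0, "dy": 0, "dz": 0, "twist": -0.1}, {"dx": 0, "dy": 0, "dz": 0, "twist": -0.1}, {"dx": 0, "dy": 0, "dz": 0, "twist": -0.1}, {"dx": 0, "dy": 0, "dz": 0, "twist": -0.1}, {"dx": 0, "dy": 0, "dz": 0, "twist": -0.1}, {"dx": 0, "dy": 0, "dz": 0, "twist": -0.1}, {"dx": 0, "dy": 0, "dz": 0, "twist": -0.1}, {"dx": 0, "dy": 0, "dz": 0, "twist": -0.1}, {"dx": 0, "dy": 0, "dz": 0, "twist": -0.1}, {"dx": 0, "dy": 0, "dz": 0, "twist": -0.1}, {"dx": 0, "dy": 0, "dz": 0, "twist": -0.1}, {"dx": 0, "dy": 0, "dz": 0, "twist": -0.1}, {"dx": 0, "dy": 0, "dz": 0, "twist": -0.1}]}}

```text
t: 47.68
eef_pos: [0.5883, -0.3971, 0.1808]
orientation: [[-0.641, 0.768, 0.002], [0.768, 0.641, -0.002], [-0.002, 0.0, -1.0]]
force: [2.6, -3.1, 5.6]
width: 0.0429
grip_force: 25.4
```

```bash
python3 - <<'E'
from h import *
show(); print(r.read_state()['wrist_torque'])
E
```

```text
t 47.68 p [ 0.5883 -0.3971  0.1808] a 2.2665 j6 -1.398 w 0.0429 grip 25.4 F [ 2.6 -3.1  5.6]
[-0.48432192 -0.3467469   0.01150952]
```

{"fn": "jog_arm", "kwargs": {"steps": [{"dx": 0, "dy": 0, "dz": 0, "twist": -0.1}, {"dx": 0, "dy": 0, "dz": 0, "twist": -0.1}, {"dx": 0, "dy": 0, "dz": 0, "twist": -0.05}, {"dx": 0, "dy": 0, "dz": 0, "twist": 0}, {"dx": 0, "dy": 0, "dz": 0, "twist": 0}]}}

```text
t: 48.1
eef_pos: [0.5883, -0.397, 0.1808]
orientation: [[-0.808, 0.589, 0.002], [0.589, 0.808, -0.001], [-0.002, -0.0, -1.0]]
force: [2.7, -3.1, 6.2]
width: 0.0432
grip_force: 25.4
```

```bash
python3 - <<'E'
from h import *
show(); print(r.read_state()['wrist_torque'])
E
```

```text
t 48.1 p [ 0.5883 -0.397   0.1808] a 2.5122 j6 -1.643 w 0.0432 grip 25.4 F [ 2.7 -3.1  6.2]
[-0.50732535 -0.44192519 -0.00082103]
```

{"fn": "jog_arm", "kwargs": {"steps": [{"dx": 0, "dy": 0, "dz": 0, "twist": -0.05}, {"dx": 0, "dy": 0, "dz": 0, "twist": -0.03}, {"dx": 0, "dy": 0, "dz": 0, "twist": -0.03}, {"dx": 0, "dy": 0, "dz": 0, "twist": 0}, {"dx": 0, "dy": 0, "dz": 0, "twist": 0}]}}

```text
t: 48.52
eef_pos: [0.5882, -0.3967, 0.1807]
orientation: [[-0.868, 0.496, 0.001], [0.496, 0.868, -0.001], [-0.001, -0.0, -1.0]]
force: [1.7, -0.7, 5.9]
width: 0.0429
grip_force: 25.4
```

```bash
python3 - <<'E'
from h import *
show(); print(r.read_state()['wrist_torque'])
E
```

```text
t 48.52 p [ 0.5882 -0.3967  0.1807] a 2.622 j6 -1.753 w 0.0429 grip 25.4 F [ 1.7 -0.7  5.9]
[-0.0444765  -0.20246051 -0.01367315]
```

{"fn": "jog_arm", "kwargs": {"steps": [{"dx": 0, "dy": 0, "dz": 0, "twist": -0.03}, {"dx": 0, "dy": 0, "dz": 0, "twist": -0.03}, {"dx": 0, "dy": 0, "dz": 0, "twist": -0.03}, {"dx": 0, "dy": 0, "dz": 0, "twist": 0}]}}

```text
t: 48.85
eef_pos: [0.5881, -0.3967, 0.1807]
orientation: [[-0.91, 0.415, 0.001], [0.415, 0.91, -0.001], [-0.001, -0.0, -1.0]]
force: [0.7, -0.3, 5.6]
width: 0.0429
grip_force: 25.5
```

```bash
python3 - <<'E'
from h import *
show(); print(r.read_state()['wrist_torque'])
E
```

```text
t 48.85 p [ 0.5881 -0.3967  0.1807] a 2.7138 j6 -1.845 w 0.0429 grip 25.5 F [ 0.7 -0.3  5.6]
[ 0.06144301 -0.03812237 -0.02770972]
```

{"fn": "jog_arm", "kwargs": {"steps": [{"dx": 0, "dy": 0, "dz": 0, "twist": -0.03}, {"dx": 0, "dy": 0, "dz": 0, "twist": -0.03}, {"dx": 0, "dy": 0, "dz": 0, "twist": -0.03}, {"dx": 0, "dy": 0, "dz": 0, "twist": 0}]}}

```text
t: 49.18
eef_pos: [0.5881, -0.3967, 0.1807]
orientation: [[-0.943, 0.331, 0.001], [0.331, 0.943, -0.001], [-0.001, -0.0, -1.0]]
force: [0.3, 1.1, 6.6]
width: 0.043
grip_force: 25.5
```

{"fn": "jog_arm", "kwargs": {"steps": [{"dx": 0, "dy": 0, "dz": 0, "twist": 0}, {"dx": 0, "dy": 0, "dz": 0, "twist": 0}, {"dx": 0, "dy": 0, "dz": 0, "twist": 0}, {"dx": 0, "dy": 0, "dz": 0, "twist": 0}, {"dx": 0, "dy": 0, "dz": 0, "twist": 0}, {"dx": 0, "dy": 0, "dz": 0, "twist": 0}, {"dx": 0, "dy": 0, "dz": -1, "twist": 0}, {"dx": 0, "dy": 0, "dz": -2, "twist": 0}, {"dx": 0, "dy": 0, "dz": -2.5, "twist": 0}, {"dx": 0, "dy": 0, "dz": -2.5, "twist": 0}, {"dx": 0, "dy": 0, "dz": -2, "twist": 0}, {"dx": 0, "dy": 0, "dz": 0, "twist": 0}], "claw": 8.54}}

```text
t: 50.18
eef_pos: [0.5885, -0.397, 0.2858]
orientation: [[-0.943, 0.333, 0.005], [0.333, 0.943, -0.004], [-0.006, -0.002, -1.0]]
force: [0.4, -0.2, -0.1]
width: 0.0853
grip_force: 0.0
```

```bash
python3 - <<'E'
from h import *
show(); d=cam('wrist','w7'); print(np.round(pix(d,(.5882,-.3967,.208)),0)); find('wrist','cap_grip','canister_mid')
E
```

```text
t 50.18 p [ 0.5885 -0.397   0.2858] a 2.8018 j6 -1.933 w 0.0853 grip 0.0 F [ 0.4 -0.2 -0.1]
[322. 199.]
wrist cap_grip [(0.84, [0.587, -0.396, 0.198])]
wrist canister_mid []
```

View pics/w7.png

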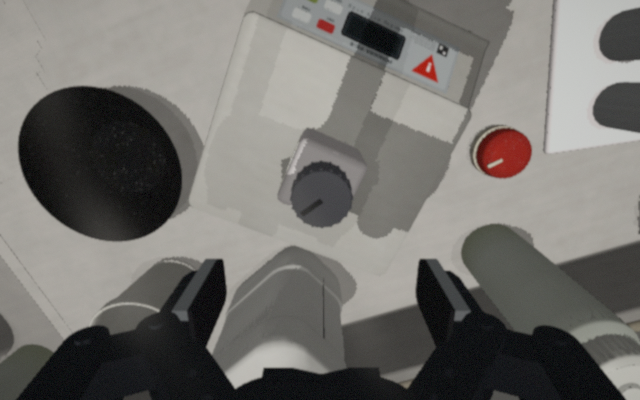

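The canister stands on the platter with the cap at (321,194) and the ridge end at (305,212). The body's far edge runs (307,130)–(365,160). The platter corners are about (247,14), (466,107), (404,262) and (192,205).

```bash
python3 - <<'E'
from h import *
d=cam('wrist')
g=cv2.cvtColor(d['image'],cv2.COLOR_RGB2GRAY)
p=ray(d,307,130,.170);q=ray(d,365,160,.170); v=q-p; print('body edge',np.degrees(np.arctan2(v[1],v[0])),np.linalg.norm(v))
# ridge: darkest pixels inside cap disk, centroid angle
c=ray(d,321,194,.208); print('cap c',c.round(4))
yy,xx=np.mgrid[0:400,0:640]; m=((xx-321)**2+(yy-194)**2<24**2)
vals=g[m]; t=np.percentile(vals,7); mm=m&(g<=t); pts=np.array([ray(d,u,w,.208)[:2] for w,u in zip(*np.nonzero(mm))])
e=pts.mean(0)-c[:2]; print('ridge',np.degrees(np.arctan2(e[1],e[0])),np.linalg.norm(e),len(pts),np.degrees(np.arctan2(*np.linalg.svd(pts-pts.mean(0))[2][0][::-1])))
P=[ray(d,*u,.106)[:2] for u in [(247,14),(466,107),(404,262),(192,205)]]; print(np.round(P,3),np.mean(P,0).round(4))
E
```

```text
body edge 43.18362173610051 0.05069708520353362
cap c [ 0.5811 -0.3948  0.208 ]
ridge 174.24898024754393 0.004159112735467434 134 -32.746840693039424
[[ 0.44  -0.412]
 [ 0.578 -0.251]
 [ 0.718 -0.348]
 [ 0.581 -0.535]] [ 0.5794 -0.3864]
```

The body turned about 11° along with the cap at the end: 4.39 rad of twist minus 0.19 rad of body rotation gives 4.20. So the stop is reached. Now I'll return for the shakers.

{"fn": "jog_arm", "kwargs": {"steps": [{"dx": 0, "dy": 0, "dz": 0, "twist": 0.12}, {"dx": 0, "dy": 0, "dz": 0, "twist": 0.12}, {"dx": 0, "dy": 0, "dz": 0, "twist": 0.12}, {"dx": 0, "dy": 0, "dz": 0, "twist": 0.12}, {"dx": 0, "dy": 0, "dz": 0, "twist": 0.12}, {"dx": 0, "dy": 0, "dz": 0, "twist": 0.12}, {"dx": 0, "dy": 0, "dz": 0, "twist": 0.12}, {"dx": 0, "dy": 0, "dz": 0, "twist": 0.12}, {"dx": 0, "dy": 0, "dz": 0, "twist": 0.12}, {"dx": 0, "dy": 0, "dz": 0, "twist": 0.12}, {"dx": 0, "dy": 0, "dz": 0, "twist": 0.12}, {"dx": 0, "dy": 0, "dz": 0, "twist": 0.12}, {"dx": 0, "dy": 0, "dz": 0, "twist": 0.12}, {"dx": 0, "dy": 0, "dz": 0, "twist": 0.12}, {"dx": 0, "dy": 0, "dz": 0, "twist": 0.12}, {"dx": 0, "dy": 0, "dz": 0, "twist": 0.12}, {"dx": 0, "dy": 0, "dz": 0, "twist": 0.12}, {"dx": 0, "dy": 0, "dz": 0, "twist": 0.12}, {"dx": 0, "dy": 0, "dz": 0, "twist": 0.12}, {"dx": 0, "dy": 0, "dz": 0, "twist": 0.12}]}}

```text
t: 52.05
eef_pos: [0.5877, -0.3964, 0.2788]
orientation: [[0.923, 0.386, -0.001], [0.386, -0.923, 0.001], [-0.001, -0.002, -1.0]]
force: [-0.7, 0.6, -0.2]
width: 0.0852
grip_force: 0.0
```

{"fn": "jog_arm", "kwargs": {"steps": [{"dx": 0, "dy": 0, "dz": 0, "twist": 0.12}, {"dx": 0, "dy": 0, "dz": 0, "twist": 0.12}, {"dx": 0, "dy": 0, "dz": 0, "twist": 0.12}, {"dx": 0, "dy": 0, "dz": 0, "twist": 0.12}, {"dx": 0, "dy": 0, "dz": 0, "twist": 0.11}, {"dx": -0.7, "dy": -2.6, "dz": 0, "twist": 0}, {"dx": -0.7, "dy": -2.6, "dz": 0, "twist": 0}, {"dx": -0.7, "dy": -2.6, "dz": 0, "twist": 0}, {"dx": -0.7, "dy": -2.6, "dz": 0, "twist": 0}, {"dx": -0.7, "dy": -2.6, "dz": 0, "twist": 0}, {"dx": -0.7, "dy": -2.6, "dz": 0, "twist": 0}, {"dx": -0.7, "dy": -2.6, "dz": 0, "twist": 0}, {"dx": -0.7, "dy": -2.6, "dz": 0, "twist": 0}, {"dx": -0.7, "dy": -2.6, "dz": 0, "twist": 0}, {"dx": -0.7, "dy": -2.6, "dz": 0, "twist": 0}, {"dx": -0.7, "dy": -2.6, "dz": 0, "twist": 0}, {"dx": -0.7, "dy": -2.6, "dz": 0, "twist": 0}, {"dx": -0.7, "dy": -2.6, "dz": 0, "twist": 0}, {"dx": 0, "dy": 0, "dz": 0, "twist": 0}, {"dx": 0, "dy": 0, "dz": 0, "twist": 0}]}}

```text
t: 53.72
eef_pos: [0.5615, -0.0463, 0.2794]
orientation: [[0.983, -0.185, -0.001], [-0.185, -0.983, 0.0], [-0.001, -0.0, -1.0]]
force: [-0.7, -0.1, 0.4]
width: 0.0854
grip_force: 0.0
```

```bash
python3 - <<'E'
from h import *
show(); d=cam('wrist','w8'); find('wrist','shaker_1_mid')
for c in ('scene','side'): cam(c,'x_'+c); find(c,'shaker_1_mid','cap_grip')
# expected dome pixel vs brightness-based find: local template of dark holes
g=cv2.cvtColor(d['image'],cv2.COLOR_RGB2GRAY)
for P in [(.661,-.046),(.583,-.0325),(.504,-.0175)]:
    u,v=pix(d,(*P,.104)); print(P,round(u),round(v))
c=cv2.HoughCircles(cv2.medianBlur(g,3),cv2.HOUGH_GRADIENT,1,35,param1=80,param2=22,minRadius=20,maxRadius=34)
print(None if c is None else [(x,y,rr,ray(d,x,y,.094)[:2].round(4)) for x,y,rr in c[0]])
E
```

```text
t 53.72 p [ 0.5615 -0.0463  0.2794] a -0.1862 j6 1.538 w 0.0854 grip 0.0 F [-0.7 -0.1  0.4]
wrist shaker_1_mid [(0.97, [0.502, -0.015, 0.056]), (0.7, [0.369, 0.085, 0.047])]
scene shaker_1_mid [(0.7, [0.503, -0.016, 0.059]), (0.69, [0.363, 0.083, 0.047])]
scene cap_grip [(0.72, [0.588, -0.397, 0.195]), (0.52, [0.656, -0.042, 0.056])]
side shaker_1_mid [(0.89, [0.504, -0.017, 0.058])]
side cap_grip [(0.93, [0.588, -0.393, 0.2])]
(0.661, -0.046) 298 62
(0.583, -0.0325) 301 150
(0.504, -0.0175) 303 225
[(np.float32(358.5), np.float32(283.5), np.float32(33.4), array([ 0.4158, -0.0644])), (np.float32(297.5), np.float32(62.5), np.float32(28.6), array([ 0.6616, -0.0446])), (np.float32(300.5), np.float32(146.5), np.float32(26.8), array([ 0.5845, -0.0313])), (np.float32(430.5), np.float32(30.5), np.float32(32.3), array([ 0.6657, -0.1675])), (np.float32(304.5), np.float32(197.5), np.float32(20.3), array([ 0.5307, -0.0243])), (np.float32(246.5), np.float32(324.5), np.float32(22.8), array([0.3838, 0.0774]))]
```

The shakers are where I put them. I'll carry the first back to the slot nearest the bay.

```bash
python3 - <<'E'
from h import *
k=.561;b=-.187
B=[(.5035,-.0172),(.584,-.032),(.661,-.045)];S=[(.5168,.3029),(.4626,.2689),(.4084,.2349)]
w=[]
for (x,y),(u,v) in zip(B,S): w+=[(x,y,.2,b),(x,y,.06,b),(x,y,.19,b),(u,v,.19,k),(u,v,.056,k),(u,v,.2,k)]
plan(*w)
E
```

```text
twist -0.002 dx -6.30 dy -1.95 dz 7.97
twist -0.000 dx 0.00 dy 0.00 dz 14.00
twist -0.000 dx 0.00 dy 0.00 dz -13.00
twist -0.748 dx 18.16 dy -26.40 dz -0.00
twist -0.000 dx 0.00 dy 0.00 dz 13.40
twist -0.000 dx 0.00 dy 0.00 dz -14.40
twist 0.748 dx 12.83 dy 31.66 dz -0.00
twist -0.000 dx 0.00 dy 0.00 dz 14.00
twist -0.000 dx 0.00 dy 0.00 dz -13.00
twist -0.748 dx 5.73 dy -31.94 dz -0.00
twist -0.000 dx 0.00 dy 0.00 dz 13.40
twist -0.000 dx 0.00 dy 0.00 dz -14.40
twist 0.748 dx 25.33 dy 27.15 dz -0.00
twist -0.000 dx 0.00 dy 0.00 dz 14.00
twist -0.000 dx 0.00 dy 0.00 dz -13.00
twist -0.748 dx -6.50 dy -37.14 dz -0.00
twist -0.000 dx 0.00 dy 0.00 dz 13.40
twist -0.000 dx 0.00 dy 0.00 dz -14.40
```

{"fn": "jog_arm", "kwargs": {"steps": [{"dx": -1.6, "dy": -0.5, "dz": 2, "twist": 0}, {"dx": -1.6, "dy": -0.5, "dz": 2, "twist": 0}, {"dx": -1.6, "dy": -0.5, "dz": 2, "twist": 0}, {"dx": -1.5, "dy": -0.45, "dz": 2, "twist": 0}, {"dx": 0, "dy": 0, "dz": 0, "twist": 0}, {"dx": 0, "dy": 0, "dz": 2.5, "twist": 0}, {"dx": 0, "dy": 0, "dz": 2.5, "twist": 0}, {"dx": 0, "dy": 0, "dz": 2.5, "twist": 0}, {"dx": 0, "dy": 0, "dz": 2.5, "twist": 0}, {"dx": 0, "dy": 0, "dz": 2.2, "twist": 0}, {"dx": 0, "dy": 0, "dz": 1.2, "twist": 0}, {"dx": 0, "dy": 0, "dz": 0.6, "twist": 0}, {"dx": 0, "dy": 0, "dz": 0, "twist": 0}]}}

```text
t: 55.2
eef_pos: [0.5036, -0.0168, 0.0593]
orientation: [[0.982, -0.187, -0.001], [-0.187, -0.982, 0.0], [-0.001, -0.0, -1.0]]
force: [0.5, -0.1, -0.1]
width: 0.0852
grip_force: 0.0
```

{"fn": "jog_arm", "kwargs": {"steps": [{"dx": 0, "dy": 0, "dz": 0, "twist": 0}, {"dx": 0, "dy": 0, "dz": 0, "twist": 0}, {"dx": 0, "dy": 0, "dz": 0, "twist": 0}, {"dx": 0, "dy": 0, "dz": 0, "twist": 0}, {"dx": 0, "dy": 0, "dz": 0, "twist": 0}, {"dx": 0, "dy": 0, "dz": 0, "twist": 0}, {"dx": 0, "dy": 0, "dz": 0, "twist": 0}, {"dx": 0, "dy": 0, "dz": 0, "twist": 0}], "claw": 4.6, "force": 35}}

```text
t: 55.87
eef_pos: [0.5043, -0.0165, 0.0612]
orientation: [[0.982, -0.187, 0.002], [-0.187, -0.982, -0.0], [0.002, -0.0, -1.0]]
force: [-0.2, 0.8, 4.9]
width: 0.0534
grip_force: 35.5
```

{"fn": "jog_arm", "kwargs": {"steps": [{"dx": 0, "dy": 0, "dz": -0.8, "twist": 0}, {"dx": 0, "dy": 0, "dz": -2.2, "twist": 0}, {"dx": 0, "dy": 0, "dz": -2.5, "twist": 0}, {"dx": 0, "dy": 0, "dz": -2.5, "twist": 0}, {"dx": 0, "dy": 0, "dz": -2.5, "twist": 0}, {"dx": 0, "dy": 0, "dz": -2.5, "twist": 0}, {"dx": 0, "dy": 0, "dz": 0, "twist": -0.1}, {"dx": 0, "dy": 0, "dz": 0, "twist": -0.1}, {"dx": 0, "dy": 0, "dz": 0, "twist": -0.11}, {"dx": 0, "dy": 0, "dz": 0, "twist": -0.11}, {"dx": 0, "dy": 0, "dz": 0, "twist": -0.11}, {"dx": 0, "dy": 0, "dz": 0, "twist": -0.11}, {"dx": 0, "dy": 0, "dz": 0, "twist": -0.11}, {"dx": 0, "dy": 0, "dz": 0, "twist": 0}]}}

```text
t: 57.03
eef_pos: [0.5035, -0.0165, 0.1907]
orientation: [[0.843, 0.538, 0.001], [0.538, -0.843, -0.0], [0.0, 0.0, -1.0]]
force: [-0.4, 1.1, -1.8]
width: 0.053
grip_force: 37.6
```

{"fn": "jog_arm", "kwargs": {"steps": [{"dx": 0.9, "dy": -1.3, "dz": 0, "twist": 0}, {"dx": 1.6, "dy": -2.4, "dz": 0, "twist": 0}, {"dx": 1.6, "dy": -2.4, "dz": 0, "twist": 0}, {"dx": 1.6, "dy": -2.4, "dz": 0, "twist": 0}, {"dx": 1.6, "dy": -2.4, "dz": 0, "twist": 0}, {"dx": 1.6, "dy": -2.4, "dz": 0, "twist": 0}, {"dx": 1.6, "dy": -2.3, "dz": 0, "twist": 0}, {"dx": 1.6, "dy": -2.3, "dz": 0, "twist": 0}, {"dx": 1.6, "dy": -2.3, "dz": 0, "twist": 0}, {"dx": 1.6, "dy": -2.3, "dz": 0, "twist": 0}, {"dx": 1.6, "dy": -2.3, "dz": 0, "twist": 0}, {"dx": 1.2, "dy": -1.5, "dz": 0, "twist": 0}, {"dx": 0, "dy": 0, "dz": 0, "twist": 0}, {"dx": 0, "dy": 0, "dz": 0, "twist": 0}]}}

```text
t: 58.2
eef_pos: [0.5163, 0.3033, 0.1901]
orientation: [[0.847, 0.531, -0.0], [0.531, -0.847, -0.0], [-0.0, -0.0, -1.0]]
force: [-0.3, 1.1, -2.6]
width: 0.0529
grip_force: 37.8
```

```bash
python3 - <<'E'
from h import *
show(); plan((.5168,.3029,.056,.561))
E
```

```text
t 58.2 p [0.5163 0.3033 0.1901] a 0.56 j6 1.413 w 0.0529 grip 37.8 F [-0.3  1.1 -2.6]
twist -0.001 dx 0.02 dy 0.06 dz 13.41
```

{"fn": "jog_arm", "kwargs": {"steps": [{"dx": 0, "dy": 0, "dz": 2.4, "twist": 0}, {"dx": 0, "dy": 0, "dz": 2.5, "twist": 0}, {"dx": 0, "dy": 0, "dz": 2.5, "twist": 0}, {"dx": 0, "dy": 0, "dz": 2.5, "twist": 0}, {"dx": 0, "dy": 0, "dz": 2.0, "twist": 0}, {"dx": 0, "dy": 0, "dz": 0.9, "twist": 0}, {"dx": 0, "dy": 0, "dz": 0.4, "twist": 0}, {"dx": 0, "dy": 0, "dz": 0.25, "twist": 0}, {"dx": 0, "dy": 0, "dz": 0, "twist": 0}, {"dx": 0, "dy": 0, "dz": 0, "twist": 0}]}}

```text
t: 59.03
eef_pos: [0.5172, 0.3026, 0.0567]
orientation: [[0.847, 0.532, 0.001], [0.532, -0.847, 0.001], [0.002, 0.0, -1.0]]
force: [-0.0, -1.3, -2.7]
width: 0.053
grip_force: 37.7
```

{"fn": "jog_arm", "kwargs": {"steps": [{"dx": 0, "dy": 0, "dz": 0, "twist": 0}, {"dx": 0, "dy": 0, "dz": 0, "twist": 0}, {"dx": 0, "dy": 0, "dz": 0, "twist": 0}, {"dx": 0, "dy": 0, "dz": 0, "twist": 0}, {"dx": 0, "dy": 0, "dz": 0, "twist": 0}, {"dx": 0, "dy": 0, "dz": -1.4, "twist": 0}, {"dx": 0, "dy": 0, "dz": -2.5, "twist": 0}, {"dx": 0, "dy": 0, "dz": -3.5, "twist": 0}, {"dx": 0, "dy": 0, "dz": -3.5, "twist": 0}, {"dx": 0, "dy": 0, "dz": -3.5, "twist": 0}, {"dx": 0, "dy": 0, "dz": 0, "twist": 0.1}, {"dx": 0, "dy": 0, "dz": 0, "twist": 0.1}, {"dx": 0, "dy": 0, "dz": 0, "twist": 0.11}, {"dx": 0, "dy": 0, "dz": 0, "twist": 0.11}, {"dx": 0, "dy": 0, "dz": 0, "twist": 0.11}, {"dx": 0, "dy": 0, "dz": 0, "twist": 0.11}, {"dx": 0, "dy": 0, "dz": 0, "twist": 0.11}, {"dx": 0, "dy": 0, "dz": 0, "twist": 0}], "claw": 8.54}}

```text
t: 60.53
eef_pos: [0.5166, 0.3025, 0.1994]
orientation: [[0.981, -0.193, -0.0], [-0.193, -0.981, 0.0], [-0.0, -0.0, -1.0]]
force: [0.3, 0.2, 0.1]
width: 0.0854
grip_force: 0.0
```

{"fn": "jog_arm", "kwargs": {"steps": [{"dx": 1, "dy": 2.5, "dz": 0, "twist": 0}, {"dx": 1, "dy": 2.5, "dz": 0, "twist": 0}, {"dx": 1, "dy": 2.5, "dz": 0, "twist": 0}, {"dx": 1, "dy": 2.5, "dz": 0, "twist": 0}, {"dx": 1, "dy": 2.5, "dz": 0, "twist": 0}, {"dx": 1, "dy": 2.5, "dz": 0, "twist": 0}, {"dx": 1, "dy": 2.5, "dz": 0, "twist": 0}, {"dx": 1, "dy": 2.5, "dz": 0, "twist": 0}, {"dx": 1, "dy": 2.5, "dz": 0, "twist": 0}, {"dx": 1, "dy": 2.5, "dz": 0, "twist": 0}, {"dx": 1, "dy": 2.5, "dz": 0, "twist": 0}, {"dx": 1, "dy": 2.5, "dz": 0, "twist": 0}, {"dx": 0.8, "dy": 1.7, "dz": 0, "twist": 0}, {"dx": 0, "dy": 0, "dz": 0, "twist": 0}, {"dx": 0, "dy": 0, "dz": 0, "twist": 0}]}}

```text
t: 61.78
eef_pos: [0.5831, -0.0335, 0.1992]
orientation: [[0.983, -0.185, -0.0], [-0.185, -0.983, 0.0], [-0.0, -0.0, -1.0]]
force: [-0.4, 0.8, 0.6]
width: 0.0858
grip_force: 0.0
```

```bash
python3 - <<'E'
from h import *
show(); d=cam('wrist'); print('model px',[np.round(pix(d,(*P,.104))) for P in [(.584,-.032),(.661,-.045)]])
find('wrist','shaker_1_mid'); cam('side'); find('side','shaker_1_mid'); cam('scene'); find('scene','shaker_1_mid')
plan((.584,-.032,.06,-.187))
g=cv2.cvtColor(d['image'],cv2.COLOR_RGB2GRAY)
c=cv2.HoughCircles(cv2.medianBlur(g,3),cv2.HOUGH_GRADIENT,1,35,param1=80,param2=22,minRadius=24,maxRadius=45)
print(None if c is None else [(x,y,rr,ray(d,x,y,.094)[:2].round(4)) for x,y,rr in c[0]])
E
```

```text
t 61.78 p [ 0.5831 -0.0335  0.1992] a -0.1866 j6 1.568 w 0.0858 grip 0.0 F [-0.4  0.8  0.6]
model px [array([317., 194.]), array([315.,  87.])]
wrist shaker_1_mid [(0.85, [0.511, 0.304, 0.052]), (0.73, [0.369, 0.087, 0.049])]
side shaker_1_mid [(0.77, [0.519, 0.303, 0.049]), (0.68, [0.368, 0.085, 0.046])]
scene shaker_1_mid [(0.75, [0.362, 0.087, 0.046]), (0.74, [0.516, 0.302, 0.054])]
twist 0.000 dx 0.10 dy -0.02 dz 13.96
[(np.float32(313.5), np.float32(86.5), np.float32(37.8), array([ 0.6613, -0.0441])), (np.float32(379.5), np.float32(336.5), np.float32(40.0), array([ 0.4322, -0.0618])), (np.float32(483.5), np.float32(48.5), np.float32(44.4), array([ 0.664 , -0.1645])), (np.float32(316.5), np.float32(165.5), np.float32(26.3), array([ 0.6038, -0.0352])), (np.float32(44.5), np.float32(279.5), np.float32(28.8), array([0.5477, 0.2167]))]
```

{"fn": "jog_arm", "kwargs": {"steps": [{"dx": 0.1, "dy": 0, "dz": 2.5, "twist": 0}, {"dx": 0, "dy": 0, "dz": 2.5, "twist": 0}, {"dx": 0, "dy": 0, "dz": 2.5, "twist": 0}, {"dx": 0, "dy": 0, "dz": 2.5, "twist": 0}, {"dx": 0, "dy": 0, "dz": 2.2, "twist": 0}, {"dx": 0, "dy": 0, "dz": 1.2, "twist": 0}, {"dx": 0, "dy": 0, "dz": 0.6, "twist": 0}, {"dx": 0, "dy": 0, "dz": 0, "twist": 0}]}}

```text
t: 62.75
eef_pos: [0.5838, -0.0327, 0.0588]
orientation: [[0.982, -0.187, -0.001], [-0.187, -0.982, 0.0], [-0.001, -0.0, -1.0]]
force: [-0.6, -0.5, 0.2]
width: 0.0849
grip_force: 0.0
```

{"fn": "jog_arm", "kwargs": {"steps": [{"dx": 0, "dy": 0, "dz": 0, "twist": 0}, {"dx": 0, "dy": 0, "dz": 0, "twist": 0}, {"dx": 0, "dy": 0, "dz": 0, "twist": 0}, {"dx": 0, "dy": 0, "dz": 0, "twist": 0}, {"dx": 0, "dy": 0, "dz": 0, "twist": 0}, {"dx": 0, "dy": 0, "dz": 0, "twist": 0}, {"dx": 0, "dy": 0, "dz": 0, "twist": 0}, {"dx": 0, "dy": 0, "dz": 0, "twist": 0}], "claw": 4.6, "force": 35}}

```text
t: 63.42
eef_pos: [0.5848, -0.033, 0.0609]
orientation: [[0.982, -0.187, 0.002], [-0.187, -0.982, -0.0], [0.002, -0.0, -1.0]]
force: [0.1, 2.7, 6.8]
width: 0.0532
grip_force: 35.4
```

{"fn": "jog_arm", "kwargs": {"steps": [{"dx": 0, "dy": 0, "dz": -0.8, "twist": 0}, {"dx": 0, "dy": 0, "dz": -2.2, "twist": 0}, {"dx": 0, "dy": 0, "dz": -2.5, "twist": 0}, {"dx": 0, "dy": 0, "dz": -2.5, "twist": 0}, {"dx": 0, "dy": 0, "dz": -2.5, "twist": 0}, {"dx": 0, "dy": 0, "dz": -2.5, "twist": 0}, {"dx": 0, "dy": 0, "dz": 0, "twist": -0.1}, {"dx": 0, "dy": 0, "dz": 0, "twist": -0.1}, {"dx": 0, "dy": 0, "dz": 0, "twist": -0.11}, {"dx": 0, "dy": 0, "dz": 0, "twist": -0.11}, {"dx": 0, "dy": 0, "dz": 0, "twist": -0.11}, {"dx": 0, "dy": 0, "dz": 0, "twist": -0.11}, {"dx": 0, "dy": 0, "dz": 0, "twist": -0.11}, {"dx": 0, "dy": 0, "dz": 0, "twist": 0}]}}

```text
t: 64.58
eef_pos: [0.584, -0.0331, 0.1902]
orientation: [[0.843, 0.538, 0.0], [0.538, -0.843, -0.0], [0.0, 0.0, -1.0]]
force: [0.5, -0.3, -2.7]
width: 0.0536
grip_force: 37.5
```

{"fn": "jog_arm", "kwargs": {"steps": [{"dx": 0.2, "dy": -1.3, "dz": 0, "twist": 0}, {"dx": 0.45, "dy": -2.5, "dz": 0, "twist": 0}, {"dx": 0.45, "dy": -2.5, "dz": 0, "twist": 0}, {"dx": 0.45, "dy": -2.5, "dz": 0, "twist": 0}, {"dx": 0.45, "dy": -2.5, "dz": 0, "twist": 0}, {"dx": 0.45, "dy": -2.5, "dz": 0, "twist": 0}, {"dx": 0.45, "dy": -2.5, "dz": 0, "twist": 0}, {"dx": 0.45, "dy": -2.5, "dz": 0, "twist": 0}, {"dx": 0.45, "dy": -2.5, "dz": 0, "twist": 0}, {"dx": 0.45, "dy": -2.5, "dz": 0, "twist": 0}, {"dx": 0.45, "dy": -2.5, "dz": 0, "twist": 0}, {"dx": 0.45, "dy": -2.5, "dz": 0, "twist": 0}, {"dx": 0.45, "dy": -2.1, "dz": 0, "twist": 0}, {"dx": 0.1, "dy": -1.0, "dz": 0, "twist": 0}, {"dx": 0, "dy": 0, "dz": 0, "twist": 0}, {"dx": 0, "dy": 0, "dz": 0, "twist": 0}]}}

```text
t: 65.92
eef_pos: [0.462, 0.2674, 0.1896]
orientation: [[0.847, 0.532, 0.0], [0.532, -0.847, -0.0], [0.0, 0.0, -1.0]]
force: [0.3, 0.6, -2.1]
width: 0.0534
grip_force: 37.5
```

```bash
python3 - <<'E'
from h import *
show(); plan((.4626,.2689,.055,.561))
E
```

```text
t 65.92 p [0.462  0.2674 0.1896] a 0.5609 j6 1.39 w 0.0534 grip 37.5 F [ 0.3  0.6 -2.1]
twist -0.000 dx 0.13 dy -0.10 dz 13.46
```

{"fn": "jog_arm", "kwargs": {"steps": [{"dx": 0.1, "dy": 0, "dz": 2.4, "twist": 0}, {"dx": 0, "dy": 0, "dz": 2.5, "twist": 0}, {"dx": 0, "dy": 0, "dz": 2.5, "twist": 0}, {"dx": 0, "dy": 0, "dz": 2.5, "twist": 0}, {"dx": 0, "dy": 0, "dz": 2.0, "twist": 0}, {"dx": 0, "dy": 0, "dz": 0.9, "twist": 0}, {"dx": 0, "dy": 0, "dz": 0.4, "twist": 0}, {"dx": 0, "dy": 0, "dz": 0.3, "twist": 0}, {"dx": 0, "dy": 0, "dz": 0, "twist": 0}, {"dx": 0, "dy": 0, "dz": 0, "twist": 0}]}}

```text
t: 66.75
eef_pos: [0.4639, 0.2679, 0.0556]
orientation: [[0.847, 0.532, 0.002], [0.532, -0.847, 0.001], [0.002, 0.0, -1.0]]
force: [-0.6, 1.0, -2.1]
width: 0.0532
grip_force: 37.4
```

{"fn": "jog_arm", "kwargs": {"steps": [{"dx": 0, "dy": 0, "dz": 0, "twist": 0}, {"dx": 0, "dy": 0, "dz": 0, "twist": 0}, {"dx": 0, "dy": 0, "dz": 0, "twist": 0}, {"dx": 0, "dy": 0, "dz": 0, "twist": 0}, {"dx": 0, "dy": 0, "dz": 0, "twist": 0}, {"dx": 0, "dy": 0, "dz": -1.4, "twist": 0}, {"dx": 0, "dy": 0, "dz": -2.5, "twist": 0}, {"dx": 0, "dy": 0, "dz": -3.5, "twist": 0}, {"dx": 0, "dy": 0, "dz": -3.5, "twist": 0}, {"dx": 0, "dy": 0, "dz": -3.5, "twist": 0}, {"dx": 0, "dy": 0, "dz": 0, "twist": 0.1}, {"dx": 0, "dy": 0, "dz": 0, "twist": 0.1}, {"dx": 0, "dy": 0, "dz": 0, "twist": 0.11}, {"dx": 0, "dy": 0, "dz": 0, "twist": 0.11}, {"dx": 0, "dy": 0, "dz": 0, "twist": 0.11}, {"dx": 0, "dy": 0, "dz": 0, "twist": 0.11}, {"dx": 0, "dy": 0, "dz": 0, "twist": 0.11}, {"dx": 0, "dy": 0, "dz": 0, "twist": 0}], "claw": 8.54}}

```text
t: 68.25
eef_pos: [0.4631, 0.2678, 0.1985]
orientation: [[0.981, -0.193, -0.0], [-0.193, -0.981, 0.0], [-0.0, -0.0, -1.0]]
force: [0.1, 0.1, 0.5]
width: 0.0853
grip_force: 0.0
```

{"fn": "jog_arm", "kwargs": {"steps": [{"dx": 1, "dy": 1.1, "dz": 0, "twist": 0}, {"dx": 1.9, "dy": 2.0, "dz": 0, "twist": 0}, {"dx": 1.9, "dy": 2.0, "dz": 0, "twist": 0}, {"dx": 1.9, "dy": 2.0, "dz": 0, "twist": 0}, {"dx": 1.9, "dy": 2.0, "dz": 0, "twist": 0}, {"dx": 1.9, "dy": 2.0, "dz": 0, "twist": 0}, {"dx": 1.9, "dy": 2.0, "dz": 0, "twist": 0}, {"dx": 1.9, "dy": 2.0, "dz": 0, "twist": 0}, {"dx": 1.9, "dy": 2.0, "dz": 0, "twist": 0}, {"dx": 1.9, "dy": 2.0, "dz": 0, "twist": 0}, {"dx": 1.9, "dy": 2.0, "dz": 0, "twist": 0}, {"dx": 1.9, "dy": 2.0, "dz": 0, "twist": 0}, {"dx": 1.9, "dy": 2.0, "dz": 0, "twist": 0}, {"dx": 1.5, "dy": 2.0, "dz": 0, "twist": 0}, {"dx": 0, "dy": 0, "dz": 0, "twist": 0}, {"dx": 0, "dy": 0, "dz": 0, "twist": 0}]}}

```text
t: 69.58
eef_pos: [0.6612, -0.0468, 0.1978]
orientation: [[0.983, -0.185, -0.001], [-0.185, -0.983, 0.0], [-0.001, -0.0, -1.0]]
force: [-0.2, -0.2, 0.8]
width: 0.0857
grip_force: 0.0
```

```bash
python3 - <<'E'
from h import *
show(); d=cam('wrist'); print('model px',[np.round(pix(d,(*P,.104))) for P in [(.661,-.045)]])
for c in ('side','scene'): cam(c); find(c,'shaker_1_mid')
plan((.661,-.045,.06,-.187))
g=cv2.cvtColor(d['image'],cv2.COLOR_RGB2GRAY)
c=cv2.HoughCircles(cv2.medianBlur(g,3),cv2.HOUGH_GRADIENT,1,35,param1=80,param2=22,minRadius=24,maxRadius=45)
print(None if c is None else [(x,y,rr,ray(d,x,y,.094)[:2].round(4)) for x,y,rr in c[0]])
E
```

```text
t 69.58 p [ 0.6612 -0.0468  0.1978] a -0.1864 j6 1.57 w 0.0857 grip 0.0 F [-0.2 -0.2  0.8]
model px [array([317., 196.])]
side shaker_1_mid [(0.86, [0.367, 0.085, 0.047]), (0.66, [0.516, 0.304, 0.05])]
scene shaker_1_mid [(0.94, [0.516, 0.301, 0.048]), (0.61, [0.365, 0.085, 0.049])]
twist 0.001 dx 0.02 dy 0.01 dz 13.87
[(np.float32(470.5), np.float32(133.5), np.float32(34.4), array([ 0.685 , -0.1658])), (np.float32(316.5), np.float32(190.5), np.float32(34.1), array([ 0.6624, -0.0447])), (np.float32(54.5), np.float32(61.5), np.float32(24.35), array([0.789 , 0.1162]))]
```

{"fn": "jog_arm", "kwargs": {"steps": [{"dx": 0.1, "dy": 0, "dz": 2.5, "twist": 0}, {"dx": 0, "dy": 0, "dz": 2.5, "twist": 0}, {"dx": 0, "dy": 0, "dz": 2.5, "twist": 0}, {"dx": 0, "dy": 0, "dz": 2.5, "twist": 0}, {"dx": 0, "dy": 0, "dz": 2.1, "twist": 0}, {"dx": 0, "dy": 0, "dz": 1.2, "twist": 0}, {"dx": 0, "dy": 0, "dz": 0.6, "twist": 0}, {"dx": 0, "dy": 0, "dz": 0, "twist": 0}]}}

```text
t: 70.5
eef_pos: [0.6617, -0.0455, 0.0588]
orientation: [[0.982, -0.186, -0.001], [-0.186, -0.982, 0.0], [-0.001, -0.0, -1.0]]
force: [-0.5, 0.4, 0.3]
width: 0.0853
grip_force: 0.0
```

{"fn": "jog_arm", "kwargs": {"steps": [{"dx": 0, "dy": 0, "dz": 0, "twist": 0}, {"dx": 0, "dy": 0, "dz": 0, "twist": 0}, {"dx": 0, "dy": 0, "dz": 0, "twist": 0}, {"dx": 0, "dy": 0, "dz": 0, "twist": 0}, {"dx": 0, "dy": 0, "dz": 0, "twist": 0}, {"dx": 0, "dy": 0, "dz": 0, "twist": 0}, {"dx": 0, "dy": 0, "dz": 0, "twist": 0}, {"dx": 0, "dy": 0, "dz": 0, "twist": 0}], "claw": 4.6, "force": 35}}

```text
t: 71.17
eef_pos: [0.6627, -0.0459, 0.061]
orientation: [[0.982, -0.187, 0.002], [-0.187, -0.982, -0.0], [0.002, -0.0, -1.0]]
force: [1.2, 1.8, 6.2]
width: 0.0533
grip_force: 35.5
```

{"fn": "jog_arm", "kwargs": {"steps": [{"dx": 0, "dy": 0, "dz": -0.8, "twist": 0}, {"dx": 0, "dy": 0, "dz": -2.2, "twist": 0}, {"dx": 0, "dy": 0, "dz": -2.5, "twist": 0}, {"dx": 0, "dy": 0, "dz": -2.5, "twist": 0}, {"dx": 0, "dy": 0, "dz": -2.5, "twist": 0}, {"dx": 0, "dy": 0, "dz": -2.5, "twist": 0}, {"dx": 0, "dy": 0, "dz": 0, "twist": -0.1}, {"dx": 0, "dy": 0, "dz": 0, "twist": -0.1}, {"dx": 0, "dy": 0, "dz": 0, "twist": -0.11}, {"dx": 0, "dy": 0, "dz": 0, "twist": -0.11}, {"dx": 0, "dy": 0, "dz": 0, "twist": -0.11}, {"dx": 0, "dy": 0, "dz": 0, "twist": -0.11}, {"dx": 0, "dy": 0, "dz": 0, "twist": -0.11}, {"dx": 0, "dy": 0, "dz": 0, "twist": 0}]}}

```text
t: 72.33
eef_pos: [0.662, -0.046, 0.1902]
orientation: [[0.843, 0.538, 0.0], [0.538, -0.843, -0.0], [0.0, 0.0, -1.0]]
force: [0.3, -0.5, -2.1]
width: 0.0533
grip_force: 37.5
```

{"fn": "jog_arm", "kwargs": {"steps": [{"dx": -0.2, "dy": -1.3, "dz": 0, "twist": 0}, {"dx": -0.45, "dy": -2.6, "dz": 0, "twist": 0}, {"dx": -0.45, "dy": -2.6, "dz": 0, "twist": 0}, {"dx": -0.45, "dy": -2.6, "dz": 0, "twist": 0}, {"dx": -0.45, "dy": -2.6, "dz": 0, "twist": 0}, {"dx": -0.45, "dy": -2.6, "dz": 0, "twist": 0}, {"dx": -0.45, "dy": -2.6, "dz": 0, "twist": 0}, {"dx": -0.45, "dy": -2.6, "dz": 0, "twist": 0}, {"dx": -0.45, "dy": -2.6, "dz": 0, "twist": 0}, {"dx": -0.45, "dy": -2.6, "dz": 0, "twist": 0}, {"dx": -0.45, "dy": -2.6, "dz": 0, "twist": 0}, {"dx": -0.45, "dy": -2.6, "dz": 0, "twist": 0}, {"dx": -0.45, "dy": -2.6, "dz": 0, "twist": 0}, {"dx": -0.45, "dy": -2.6, "dz": 0, "twist": 0}, {"dx": -0.45, "dy": -2.0, "dz": 0, "twist": 0}, {"dx": 0, "dy": 0, "dz": 0, "twist": 0}, {"dx": 0, "dy": 0, "dz": 0, "twist": 0}, {"dx": 0, "dy": 0, "dz": 0, "twist": 0}]}}

```text
t: 73.83
eef_pos: [0.4097, 0.2332, 0.1899]
orientation: [[0.847, 0.531, 0.001], [0.531, -0.847, 0.0], [0.001, 0.0, -1.0]]
force: [0.2, -0.5, -2.0]
width: 0.0531
grip_force: 37.8
```

```bash
python3 - <<'E'
from h import *
show(); plan((.4084,.2349,.055,.561))
E
```

```text
t 73.83 p [0.4097 0.2332 0.1899] a 0.5598 j6 1.365 w 0.0531 grip 37.8 F [ 0.2 -0.5 -2. ]
twist -0.001 dx -0.02 dy -0.21 dz 13.49
```

Lower, release, and back off to a high pose clear of everything.

{"fn": "jog_arm", "kwargs": {"steps": [{"dx": 0, "dy": -0.2, "dz": 2.4, "twist": 0}, {"dx": 0, "dy": 0, "dz": 2.5, "twist": 0}, {"dx": 0, "dy": 0, "dz": 2.5, "twist": 0}, {"dx": 0, "dy": 0, "dz": 2.5, "twist": 0}, {"dx": 0, "dy": 0, "dz": 2.0, "twist": 0}, {"dx": 0, "dy": 0, "dz": 0.9, "twist": 0}, {"dx": 0, "dy": 0, "dz": 0.4, "twist": 0}, {"dx": 0, "dy": 0, "dz": 0.3, "twist": 0}, {"dx": 0, "dy": 0, "dz": 0, "twist": 0}, {"dx": 0, "dy": 0, "dz": 0, "twist": 0}]}}

```text
t: 74.67
eef_pos: [0.409, 0.2352, 0.0555]
orientation: [[0.847, 0.532, 0.001], [0.532, -0.847, 0.001], [0.002, 0.0, -1.0]]
force: [-0.2, -0.6, -2.3]
width: 0.0532
grip_force: 36.9
```

{"fn": "jog_arm", "kwargs": {"steps": [{"dx": 0, "dy": 0, "dz": 0, "twist": 0}, {"dx": 0, "dy": 0, "dz": 0, "twist": 0}, {"dx": 0, "dy": 0, "dz": 0, "twist": 0}, {"dx": 0, "dy": 0, "dz": 0, "twist": 0}, {"dx": 0, "dy": 0, "dz": 0, "twist": 0}, {"dx": 0, "dy": 0, "dz": -1.4, "twist": 0}, {"dx": 0, "dy": 0, "dz": -2.5, "twist": 0}, {"dx": 0, "dy": 0, "dz": -3.5, "twist": 0}, {"dx": 0, "dy": 0, "dz": -3.5, "twist": 0}, {"dx": 0, "dy": 0, "dz": -3.5, "twist": 0}, {"dx": 0, "dy": 0, "dz": -3, "twist": 0}, {"dx": 0, "dy": 0, "dz": -3, "twist": 0}, {"dx": 0, "dy": 0, "dz": -3, "twist": 0}, {"dx": 0, "dy": 0, "dz": -3, "twist": 0}, {"dx": 0, "dy": 3, "dz": 0, "twist": 0}, {"dx": 0, "dy": 3, "dz": 0, "twist": 0}, {"dx": 0, "dy": 3, "dz": 0, "twist": 0}, {"dx": 0, "dy": 2, "dz": 0, "twist": 0}, {"dx": 0, "dy": 0, "dz": 0, "twist": 0}, {"dx": 0, "dy": 0, "dz": 0, "twist": 0}], "claw": 8.54}}

```text
t: 76.33
eef_pos: [0.4672, 0.1413, 0.3182]
orientation: [[0.847, 0.531, -0.001], [0.531, -0.847, 0.0], [-0.0, -0.0, -1.0]]
force: [-0.4, 0.2, -0.5]
width: 0.0853
grip_force: 0.0
```

```bash
python3 - <<'E'
from h import *
show(); w=cam('wrist'); s=cam('scene'); t=cam('side')
for c in ('scene','side'): find(c,'cap_grip','canister_mid','thermometer','timer')
im=np.zeros((600,800,3),np.uint8)
im[:300,:480]=cv2.resize(w['image'],(480,300)); im[:300,480:]=cv2.resize(s['image'][230:330,190:350],(320,300))
im[300:,:400]=cv2.resize(t['image'][215:305,215:365],(400,300)); im[300:,400:]=cv2.resize(s['image'][70:175,305:445],(400,300))
cv2.imwrite('pics/fin.png',im[:,:,::-1])
E
```

```text
t 76.33 p [0.4672 0.1413 0.3182] a 0.5599 j6 1.147 w 0.0853 grip 0.0 F [-0.4  0.2 -0.5]
scene cap_grip [(0.82, [0.59, -0.398, 0.197]), (0.61, [0.574, 0.34, 0.001])]
scene canister_mid [(0.69, [0.588, -0.397, 0.137]), (0.58, [0.458, 0.27, 0.056])]
scene thermometer [(0.52, [0.621, 0.199, 0.002])]
scene timer [(0.38, [0.67, -0.195, -0.002])]
side cap_grip [(0.83, [0.588, -0.394, 0.202])]
side canister_mid [(0.87, [0.585, -0.396, 0.138])]
side thermometer [(0.64, [0.615, 0.2, 0.003])]
side timer [(0.68, [0.665, -0.187, 0.001]), (0.42, [0.588, -0.396, 0.104])]
```

View pics/fin.png

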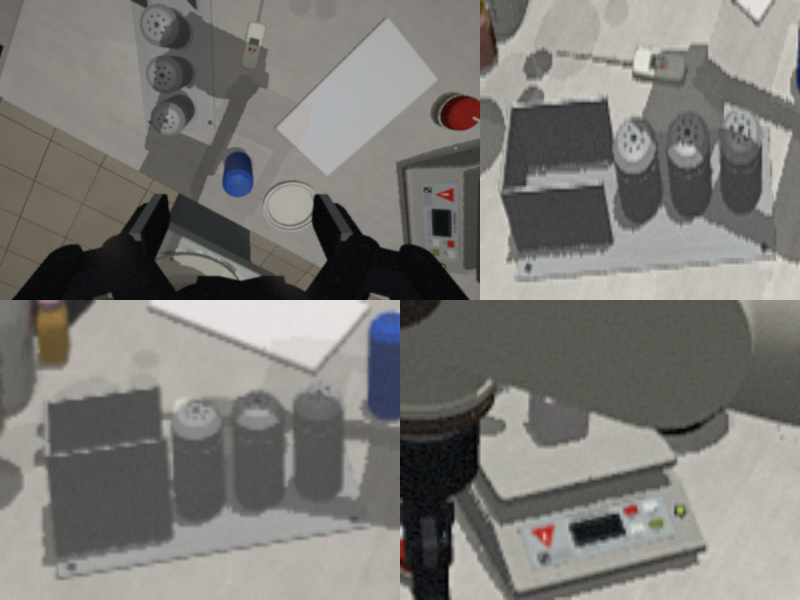

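All three shakers stand upright on the base, the board is empty, and the canister stands on the scale. One last numeric check of the cap angle from the saved picture.

```bash
python3 - <<'E'
import cv2
g=cv2.cvtColor(cv2.imread('pics/w7.png'),cv2.COLOR_BGR2GRAY)
for v in range(166,228,2): print(v,' '.join('%2d'%x for x in g[v,288:356:2]))
E
```

```text
166 151 142 175 175 139 135 135 130 96 81 56 46 46 45 46 41 48 42 47 45 46 42 45 46 65 80 127 134 137 136 136 136 136 134
168 146 162 185 189 144 134 134 114 54 50 47 49 46 46 47 46 53 53 43 46 43 46 44 46 42 51 110 135 137 136 135 136 138 137
170 144 175 190 179 147 133 118 72 49 50 47 58 54 49 50 49 58 57 52 50 49 56 54 44 44 43 61 110 130 135 136 135 135 138
172 159 182 190 162 130 98 67 51 51 47 47 57 62 63 64 64 68 69 71 67 67 62 53 47 44 47 43 51 77 127 135 136 137 135
174 148 158 143 137 115 60 53 61 55 53 57 69 73 72 73 73 72 73 71 73 73 72 69 63 53 54 59 44 48 118 135 135 136 135
176 124 129 132 132 97 55 55 64 64 71 71 71 73 73 73 72 71 72 74 74 73 74 74 72 70 63 61 43 47 94 134 137 137 137
178 125 129 134 127 83 55 57 68 71 74 74 73 73 74 73 74 71 72 72 74 70 75 74 73 74 70 64 49 45 67 117 135 135 134
180 128 133 130 87 63 60 66 76 73 75 73 73 75 72 74 74 72 73 72 72 73 73 73 73 73 71 73 65 54 56 65 123 137 136
182 132 133 122 70 68 69 74 74 73 72 74 74 71 74 71 72 73 70 70 73 73 76 72 74 74 72 75 73 68 57 54 114 135 136
184 132 135 104 63 69 77 75 72 73 74 74 73 74 73 72 
[... 1756 characters left out ...]
78 77 79 76 76 74 75 71 74 72 70 70 71 70 70 69 72 89 116 157 162 162 161
218 161 160 159 160 158 145 109 80 80 79 80 78 81 78 75 78 76 76 75 73 75 71 70 71 71 71 69 100 148 158 161 162 161 162
220 159 158 160 160 160 161 155 119 81 81 82 79 78 79 77 76 76 75 75 70 73 73 71 72 72 67 87 142 160 160 161 161 162 161
222 158 158 158 158 158 159 160 148 103 86 80 80 80 79 79 78 75 74 76 73 73 73 72 72 77 92 128 158 161 162 163 161 162 162
224 160 159 158 157 158 157 158 159 153 143 126 97 81 79 80 76 77 77 73 75 73 73 86 125 137 147 158 161 161 161 162 162 161 166
226 161 160 160 160 157 157 159 159 159 158 158 148 112 116 97 95 87 81 98 102 105 105 138 156 158 158 159 161 161 162 160 161 161 170
```

The ridge lies at about -72° in the world, or roughly 4.2 rad from its shut direction relative to the body, so the cap is at its stop.

```bash
python3 -c "
from workcell import r
print(r.finish_job())"
```

```text
the job is handed in; nothing more can be done
None
```

I handed the job in at about 76 s: the canister stands on the scale with its cap unscrewed to the stop, all three shakers are upright on the rack base, and the thermometer and timer are where they lay; the hand-in gave no verdict.

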